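Hang the microscope light controller on its bracket

TASK

Lift the light controller out of its grey cradle by the blue handle and bring its two keyholes over the brass screw heads on the black bracket, until the plate is against the bracket and pushes the orange spring catch in. Then lower it in your grip, without dropping it, until it hangs fully home in the narrow slots and the catch springs back out above the plate. Let go, leaving it upright and the other things on the bench undisturbed.

Things in the scene. Friction and masses are not known exactly. Their poses are not given: they have to be found in the camera images.
- controller: Light controller, about 0.45 kg: upright aluminium plate 170 wide (y) x 110 high (z) x 5 mm thick (x), white box 68 x 63 x 22 mm deep with a dial on its front (+x), flat back (-x), blue arched handle on top. Origin: middle of the plate's bottom edge, mid-thickness; z up. Starts upright in the cradle (may lean 0.06 rad), front to the cradle's +x, bottom edge 8 mm over the table.
- handle (a point): Centre of the handle's straight blue bar, 170 mm above the controller's origin. The bar runs along the controller's y: 104 mm long, 14 mm thick (x), 16 mm high, on legs at y = +-46 mm; 52 mm of free space below it down to the plate's top edge (z = 110 mm).
- keyhole_left (a point): Centre of the round (octagonal) hole of the keyhole at the controller's +y, mid-thickness: 30 mm wide, 55 mm from the middle, 52 mm above the bottom edge. A slot 13 mm wide rises from it and ends 32.5 mm above this centre.
- keyhole_right (a point): The same for the keyhole at the controller's -y.
- cradle: Grey fixed cradle, 110 (x) x 200 (y) mm: a slot along y, 7 mm wide and 28 mm deep (8 to 36 mm above the table; end stops reach 42 mm), in which the controller stands. Origin: middle of its underside, at table height below the slot; z up.
- bracket: Black fixed upright bracket. Origin: at table height below the middle of the panel's front face; +x is where the face and screws point (away from the robot, within 0.35 rad), y along the panel, z up. Panel 200 wide, 12 mm thick (x -12 to 0), 140 mm high, its middle tongue 50 mm wide and 170 mm high; base plate 12 mm high, x -100 to +20 mm; ribs behind.
- screw_left (a point): Where the axis of the screw at the bracket's +y (55 mm from the middle) meets the panel's front face, 115 mm above the table. It sticks out along +x: shank 9 mm diameter, brass head 19 mm diameter, head's underside 7.8 mm and end 13.8 mm in front of the face.
- screw_right (a point): The same for the screw at the bracket's -y.
- hung (a point): Where the controller's origin lies when fully hung, front to the bracket's +x: 4 mm in front of the panel's face (2.5 to 5.3 possible), y = 0, 35 mm above the table; the shanks are then at the slot ends. With the round holes centred on the heads the origin is 28 mm above this point.
- catch (a joint): Orange round-nosed spring catch, 14 mm diameter, in the bracket's tongue, axis 154.5 mm above the table, sticking 14 mm out of the front face. In m: 0 = fully out (rest), up to 0.015 as it is pushed in; 1 N at rest, 3.5 N pushed in 14 mm. The plate holds it in while the holes are over the heads; it jumps out over the plate's top edge in the last 2 to 3 mm of the way down.
- wash_bottle: White wash bottle with blue cap, 60 mm diameter, 150 mm high; a bystander. Origin: centre of its underside.
- sample_jar: Amber jar, 60 mm diameter, 70 mm high; a bystander. Origin: centre of its underside.
- screwdriver: Yellow-handled screwdriver lying on the table, 180 mm long along its x; a bystander. Origin: about its middle, at table height.
- chip_tray: Black tray of sample chips, 120 x 90 x 20 mm; a bystander. Origin: centre of its underside.
- mouse: Black computer mouse, 100 x 58 x 33 mm; a bystander. Origin: centre of its underside.
There are look-alikes about, which are no part of the job. Leave any green or pink look-alike of the bracket alone.

How it is judged (in metres and radians):
On the way:
1. the round holes are over both screw heads, the plate against the bracket and the catch pushed in (x of controller in the frame of bracket between -0.002 and 0.009 m and y of controller in the frame of bracket between -0.008 and 0.008 m and z of controller in the frame of bracket between 0.052 and 0.072 m and value of joint catch above 0.005 m), for 0.05 s.
At the end, for the whole second after the job is handed in: At rest on both screws: controller origin within 5 mm sideways and 4 mm in height of the fully hung place, -2 to 9 mm in front of the panel face, upright and parallel to the panel within 0.12 rad; the catch is out again (under 3 mm) above the plate (x of controller in the frame of bracket between -0.002 and 0.009 m and y of controller in the frame of bracket between -0.005 and 0.005 m and z of controller in the frame of bracket between 0.031 and 0.039 m and angle between controller's own z axis and vertical below 0.12 rad and angle between the x axis of controller and the x axis of bracket, either way round below 0.12 rad and value of joint catch below 0.003 m and linear speed of controller below 0.02 m/s and angular speed of controller below 0.2 rad/s); the robot touches nothing.
It fails at once if the controller is dropped or slammed on the screws (faster than 0.35 m/s within 40 mm of its hung place) (linear speed of controller above 0.35 m/s and x of controller in the frame of bracket between -0.01 and 0.02 m and y of controller in the frame of bracket between -0.02 and 0.02 m and z of controller in the frame of bracket below 0.075 m).
It fails at once if a bystander is pushed more than 40 mm (distance of any of wash_bottle, sample_jar, screwdriver, chip_tray, mouse from where it was at the start of the episode above 0.04 m).
It also fails if it takes over 48 s, if anything falls off the work surface, if the arm or the gripper's body presses on something with over 40 N, if the wrist force passes 120 N, or if a joint passes its speed limit or range.

ROBOT

A 6-joint arm with a two-finger parallel gripper is mounted at the origin on the work surface. World frame = base frame: x ahead of the robot, y to its left, z up, the work surface at z = 0. Lengths are in m, angles in degrees, forces in N, time in s.
With the tool pointing down it reaches from about 0.3 to 0.775 m from the base axis. Payload 14.6 kg.
Tool frame: the origin (TCP) lies at the very end of the fingers, on their centre line; the grasp point (between the pads) lies 19 mm behind it (manip.hold_point_z is the distance from the TCP to the grasp point, in m); y points along the fingers, z is the direction in which the jaws open and shut, and the axes are right-handed (so a half turn about y gives the same grasp; the last joint's range is limited). The gripper opens to 85 mm and grips with 20 to 120 N. Pads are 22 mm wide; open, the fingers measure 114 mm over their backs; the gripper's body (76 mm by 85 mm) begins 54 mm behind the grasp point. The pads swing forward as they close: fully open they stand 13 mm farther back than shut.
Start: joints at [-74.863, 17.183, 87.147, -0, 75.671, -3.816], TCP at [0.179, -0.52, 0.231] pointing down, gripper open.
Joint ranges: [-173.82, 173.82], [-45.26, 126.66], [13.44, 144.39], [-59.66, 239.66], [0, 175.72], [-146.38, 146.38]. Speed limits (degrees/s): [127.2, 127.2, 147.25, 180, 180, 180].

INTERFACE

Orientations are given as a 3x3 rotation matrix whose columns are the frame's x, y, z axes.
In Python, from workcell import monitor, vision, manip, spotter gives the robot as it stands. The module is installed in compiled form; this text tells all that it offers.
- The arm moves only by the tool send_rows, never from a script. Its arguments are lists of equal length, an entry for each row: "linear": the shift along the tool's x, y, z in m, a list of three; "roll": the turn about the tool's y in degrees; "fingers": the opening, from 0 (shut) to 1 (fully open). A call has exactly 8 rows; each row is the pose to reach, as a shift and turn from the pose measured when the call began, along the tool's axes at that moment; what a row does not reach only later rows make up. A row lasts 1/8 s, in which the tool goes at most 62.5 mm and 10.7 degrees, less where a joint would pass 70% of its speed; a pose out of reach is approached as far as the arm can. A call with a gripper value outside its range is refused whole. The fingers move at their own pace and stop on an object; the grip force is fixed at half the most. Time passes only in rows, so rows that repeat a pose let the fingers close, or fill a call up. It gives the time, the measured TCP pose, the force and the opening at its end, in the units of the state.
- monitor.observe(): the state, without advancing time (a new reading comes with each control period).
- vision.get_image(name): name is "scene" or "top"; returns a dict with "color" (420x560x3 uint8, blue, green, red), "fx", "fy", "cx", "cy" (pixels), "distortion" ([k1, k2, p1, p2, k3] as OpenCV has them; the pictures are not rectified), "extrinsics" (4x4, takes a point from world to camera coordinates). Camera axes: x right, y down, z forward; pixel columns grow to the right and rows downward; lengths in m; the calibration is good to about 2 mm. A picture is of the moment at which its call begins. There is no depth.
- manip.job_done(): hands the job in, once; it reports no verdict.
Trained networks look in a picture, given as the dict that the camera call returned (one of the last four; its "shot" number tells which), for a name from the list of things; names that differ only in an ending like _2 or _b are one class to them, and where a whole thing is asked for, a point or a joint stands for the part that bears it (a point fixed in the world has none). Each returns a list of dicts, best first, with "p" (0 to 1); they miss things now and then, are a little off and sometimes report something else, mostly with a low value. They report only what shows in the picture. A call takes as long as a camera call. They do not tell look-alikes from the thing itself.
- spotter.outline_of(label, picture): "pixels" (420x560 bool, what is visible of it) and "extent" ([left, top, right, bottom] in pixels, round what is visible of it).
The state is a dict: "time_s": time; "q": joint angles; "joint_vel": joint speeds; "joint_efforts": joint torques, N m; "ee_pos": TCP position; "orientation": TCP orientation; "wrist_force": force on the tool from outside, world axes, zero at the start; "wrist_torque": the same for the moment, N m; "finger_gap": finger opening in m.
Only numpy, scipy, OpenCV 4.12 (cv2) and the standard library are available. Lean on these libraries where they do the work, as an engineer would, in place of code of your own. Each camera call takes 0.05 s, during which the arm holds its last target.

## Working session

There is one attempt and no reset: what is moved stays moved. The work goes in short steps, Python scripts to look and compute and a tool call to move; the robot and the scene stay as the last step left them, time stands still between calls to the robot, and variables do not carry over. Pictures are saved under pics/ and viewed, and the job is handed in when it is done.

Besides the shell and the picture viewer there is one more tool, called after "Call:" as a command line: name --pt "numbers of a row" for each row, then --argument value for the rest. send_rows: Moves the arm, as the interface text tells. Its arguments: {"type":"object","properties":{"linear":{"type":"array","items":{"type":"array","items":{"type":"number"}}},"roll":{"type":"array","items":{"type":"number"}},"fingers":{"type":"array","items":{"type":"number"}}},"required":["linear","roll","fingers"]}

```bash
mkdir -p pics; python3 - <<'E'
from workcell import monitor, vision, manip, spotter
import cv2,numpy as np,pickle
s=monitor.observe()
print({k:np.round(v,4).tolist() for k,v in s.items()}, manip.hold_point_z)
for n in ["scene","top"]:
    im=vision.get_image(n); cv2.imwrite(f"pics/{n}0.png",im["color"]); pickle.dump(im,open(f"{n}0.pkl","wb"))
    print(n,im["fx"],im["cx"],im["cy"],im["distortion"],np.round(im["extrinsics"],4).tolist())
    for l in ["controller","cradle","bracket","handle","screw_left","keyhole_left","catch"]:
        try:
            for r in spotter.outline_of(l,im): print(l,round(r["p"],2),r["extent"])
        except Exception as e: print(l,e)
print(monitor.observe()["time_s"])
E
```

```text
{'time_s': 0.0, 'q': [-74.8617, 17.2153, 87.1803, 0.0005, 75.6718, -3.8152], 'joint_vel': [0.027, -0.0566, 0.0794, 0.1019, 0.0049, 0.0653], 'joint_efforts': [-0.0014, -54.3502, -36.1792, -0.0001, 0.004, 0.0], 'ee_pos': [0.1786, -0.5199, 0.2307], 'orientation': [[-0.9458, -0.0003, 0.3248], [-0.3248, 0.0011, -0.9458], [-0.0001, -1.0, -0.0012]], 'wrist_force': [0.2617, 0.011, -0.9208], 'wrist_torque': [-0.0191, 0.0724, -0.0388], 'finger_gap': 0.0852} 0.0187
scene 430.69313285687707 277.56071027982426 207.30458344063186 [-0.09120413  0.          0.          0.          0.        ] [[-0.6647, 0.747, 0.0133, 0.3475], [0.6242, 0.565, -0.5396, -0.245], [-0.4106, -0.3503, -0.8418, 1.6254], [0.0, 0.0, 0.0, 1.0]]
controller 0.95 [312.1, 215.0, 350.1, 272.1]
cradle 0.56 [296.7, 231.2, 359.2, 290.9]
cradle 0.45 [310.6, 212.5, 352.5, 273.2]
bracket 0.84 [210.1, 141.2, 274.3, 195.5]
bracket 0.68 [173.5, 88.6, 237.8, 138.1]
bracket 0.59 [248.2, 97.5, 308.5, 148.7]
handle 0.88 [311.4, 213.7, 350.1, 271.1]
screw_left 0.71 [251.0, 100.2, 311.5, 151.0]
screw_left 0.58 [174.9, 92.3, 239.1, 140.6]
screw_l
[... 195 characters left out ...]
3189 0.         0.         0.         0.        ] [[0.0156, -0.9999, 0.0027, -0.0238], [-0.9944, -0.0158, -0.1042, 0.5176], [0.1042, -0.0011, -0.9946, 1.5279], [0.0, 0.0, 0.0, 1.0]]
controller 0.73 [190.8, 200.9, 248.9, 224.2]
cradle 0.75 [189.9, 192.5, 255.0, 241.2]
bracket 0.86 [337.0, 290.4, 407.4, 343.7]
bracket 0.65 [408.5, 240.5, 490.1, 294.3]
bracket 0.64 [323.3, 212.3, 391.9, 263.9]
handle 0.78 [189.4, 201.7, 244.8, 224.4]
screw_left 0.84 [340.4, 289.7, 410.6, 343.6]
screw_left 0.76 [407.7, 240.1, 491.8, 296.9]
screw_left 0.61 [317.6, 212.1, 389.4, 264.2]
keyhole_left 0.65 [192.5, 204.5, 246.2, 220.9]
catch 0.54 [272.8, 117.4, 292.0, 144.1]
catch 0.33 [319.3, 214.1, 391.4, 260.3]
0.8
```

View pics/scene0.png

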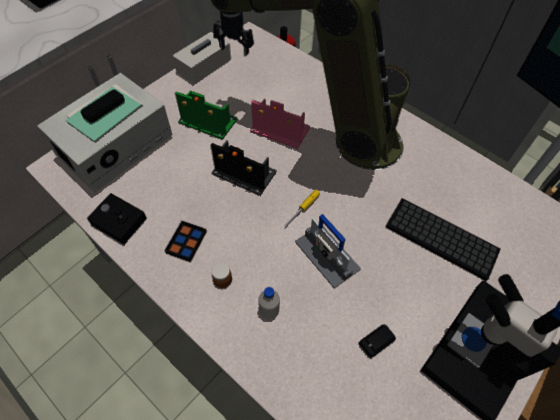

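View pics/top0.png

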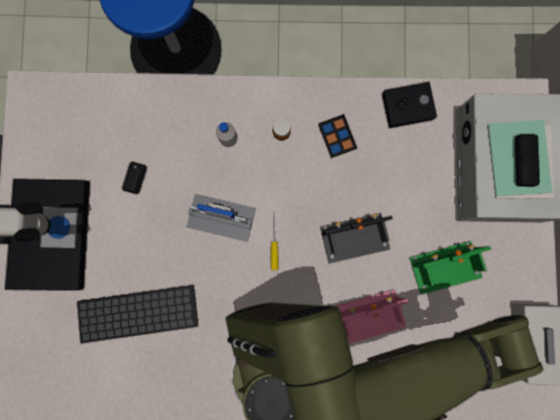

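Brackets: black (top 355,235 / scene 243,167), green (448,265 / 205,113), pink (372,315 / 279,123). The black one fits. Here are crops to confirm that and to measure.

```bash
python3 - <<'E'
import cv2,pickle,numpy as np
t=pickle.load(open("top0.pkl","rb"))["color"];s=pickle.load(open("scene0.pkl","rb"))["color"]
def crop(im,x0,y0,w,h,k,n=None): return cv2.resize(im[y0:y0+h,x0:x0+w],(w*k,h*k),interpolation=cv2.INTER_CUBIC)
a=crop(t,315,205,80,60,5);b=crop(t,183,187,80,60,5);c=crop(s,205,135,80,60,5);d=crop(s,288,205,80,90,5)[0:450]
cv2.imwrite("pics/crops.png",np.vstack([np.hstack([a,b]),np.hstack([c,crop(s,288,213,80,60,5)])]))
E
```

```text
(no output)
```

View pics/crops.png

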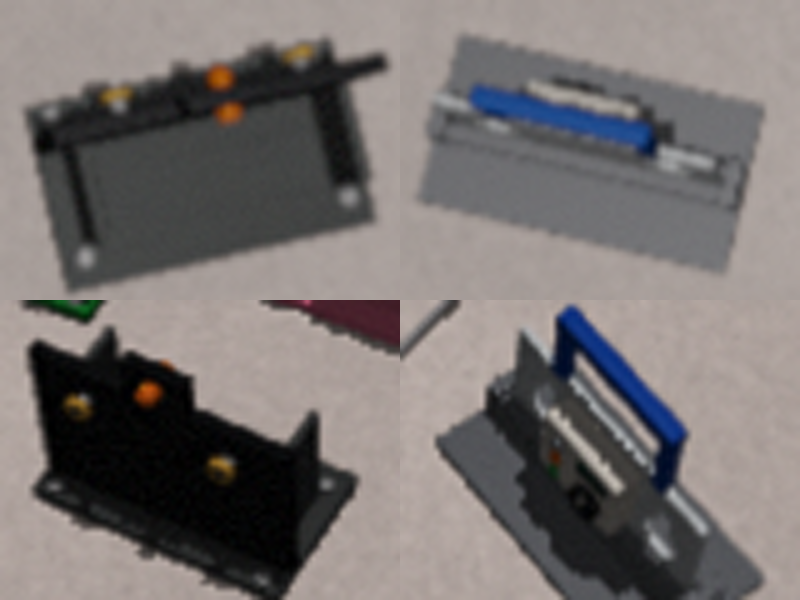

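```bash
cat > h.py <<'E'
import cv2,numpy as np,pickle
from scipy.optimize import least_squares
def proj(im,P):
    P=np.asarray(P,float).reshape(-1,3);E=im["extrinsics"]
    K=np.array([[im["fx"],0,im["cx"]],[0,im["fy"],im["cy"]],[0,0,1]])
    return cv2.projectPoints(P,cv2.Rodrigues(E[:3,:3])[0],E[:3,3],K,np.array(im["distortion"]))[0].reshape(-1,2)
def Rz(a): c,s=np.cos(a),np.sin(a); return np.array([[c,-s,0],[s,c,0],[0,0,1]])
def Ry(a): c,s=np.cos(a),np.sin(a); return np.array([[c,0,s],[0,1,0],[-s,0,c]])
def Rx(a): return cv2.Rodrigues(np.array([a,0,0.]))[0]
def un(o,uv,k=5): return [o[0]+(uv[0]+.5)/k-.5,o[1]+(uv[1]+.5)/k-.5]
def over(im,segs,o,w,h,k,f):
    c=cv2.resize(im["color"][o[1]:o[1]+h,o[0]:o[0]+w],(w*k,h*k),interpolation=cv2.INTER_CUBIC)
    for S,col in segs:
        p=proj(im,S); p=((p-np.array(o)+.5)*k-.5)
        cv2.polylines(c,[np.round(p*8).astype(np.int32)],False,col,1,cv2.LINE_AA,3)
    if f: cv2.imwrite(f,c)
    return c
def circ(c,r,ax='x',n=24):
    t=np.linspace(0,2*np.pi,n);z=0*t
    return np.c_[z,r*np.cos(t),r*np.sin(t)]+c
def bracket_model():
    S=[]
    for z in(0,.012): S.append(np.array([[-.1,-.1,z],[.02,-.1,z],[.02,.1,z],[-.1,.1,z],[-.1,-.1,z]]))
    for x in(0,-.012): S.append(np.array([[x,-.1,.012],[x,-.1,.14],[x,-.025,.14],[x,-.025,.17],[x,.025,.17],[x,.025,.14],[x,.1,.14],[x,.1,.012]]))
    S=[(s,(255,255,0)) for s in S]
    for y in(.055,-.055):
        for x in(.0078,.0138): S.append((circ([x,y,.115],.0095),(0,255,0)))
    S.append((circ([.007,0,.1545],.007),(255,0,255)))
    S.append((np.array([[0,0,.1545],[.014,0,.1545]]),(255,0,255)))
    return S
def controller_model():
    S=[]
    for x in(-.0025,.0025):
        S.append(np.array([[x,-.085,0],[x,.085,0],[x,.085,.11],[x,-.085,.11],[x,-.085,0]]))
    for x in(-.007,.007):
        S.append(np.array([[x,-.052,.11],[x,-.052,.178],[x,.052,.178],[x,.052,.11]]))
        S.append(np.array([[x,-.04,.162],[x,.04,.162]]))
    S=[(s,(0,255,255)) for s in S]
    for y in(.055,-.055): S.append((circ([0,y,.052],.015),(0,255,0)))
    return S
def tf(S,R,t): return [(s@R.T+t,c) for s,c in S]
E
cat > fitb.py <<'E'
from h import *
T=pickle.load(open("top0.pkl","rb"));S=pickle.load(open("scene0.pkl","rb"))
oT=(315,205);oS=(205,135)
obs=[(T,un(oT,(220,77)),(.0085,0,.1545)),(T,un(oT,(300,50)),(.0108,-.055,.118)),(T,un(oT,(115,96)),(.0108,.055,.118)),
(T,un(oT,(70,290)),(-.1,.1,.006)),(T,un(oT,(375,222)),(-.1,-.1,.006)),
(S,un(oS,(149,93)),(.011,0,.1545)),(S,un(oS,(77,105)),(.012,-.055,.115)),(S,un(oS,(222,168)),(.012,.055,.115)),
(S,un(oS,(35,190)),(.02,-.1,.004)),(S,un(oS,(280,298)),(.02,.1,.004)),(S,un(oS,(357,182)),(-.1,.1,.006)),(S,un(oS,(30,43)),(0,-.1,.14))]
def f(p):
    R=Rz(p[2]);return np.concatenate([proj(im,R@np.array(m)+[p[0],p[1],0])[0]-uv for im,uv,m in obs])
r=least_squares(f,[.5,-.15,.2],loss='soft_l1');print(r.x,np.degrees(r.x[2]));print(np.round(r.fun.reshape(-1,2),2).tolist())
M=tf(bracket_model(),Rz(r.x[2]),[r.x[0],r.x[1],0])
a=over(T,M,oT,80,60,8,None);b=over(S,M,oS,80,65,8,None)
cv2.imwrite("pics/bfT.png",a);cv2.imwrite("pics/bfS.png",b)
np.save("b.npy",r.x)
E
python3 fitb.py
```

```text
[ 0.45934083 -0.24182203  0.23726965] 13.594549406502166
[[0.0, -0.22], [0.05, 1.27], [0.62, 0.26], [-0.36, 1.42], [0.64, 1.02], [-0.74, 1.37], [0.26, 0.68], [-0.23, 0.56], [-0.19, 0.39], [-0.33, 0.92], [0.69, -0.53], [-0.57, 0.84]]
```

View pics/bfT.png

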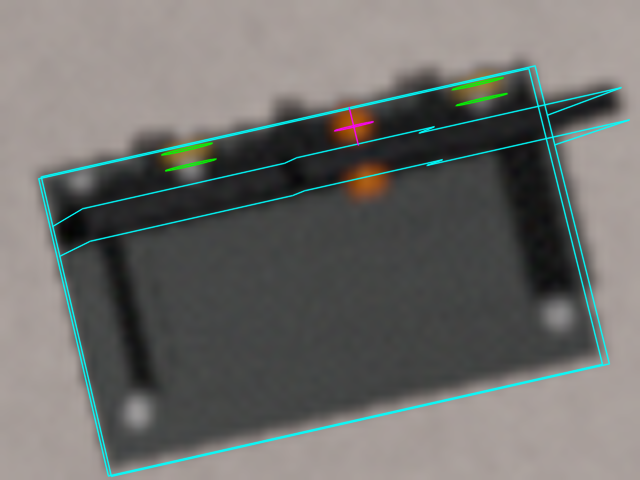

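View pics/bfS.png

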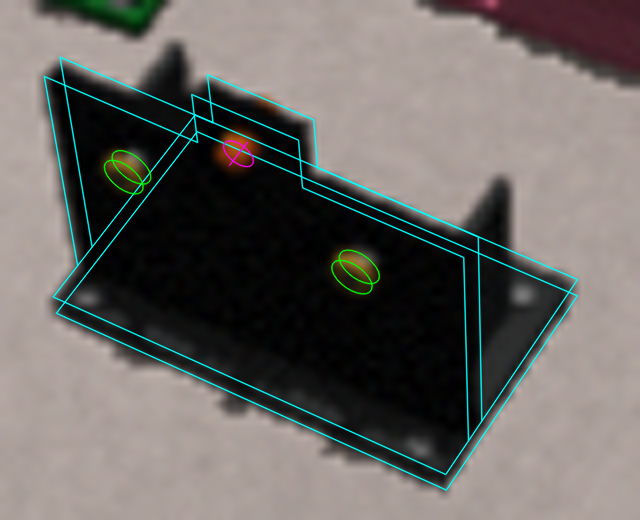

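```bash
cat > sil.py <<'E'
from h import *
from scipy.ndimage import map_coordinates, gaussian_filter
def box(x0,x1,y0,y1,z0,z1): return np.array([[x,y,z] for x in(x0,x1) for y in(y0,y1) for z in(z0,z1)])
BR=[box(-.1,.02,-.1,.1,0,.012),box(-.012,0,-.1,.1,0,.14),box(-.012,0,-.025,.025,.1,.17)]
HD=[box(-.007,.007,-.052,.052,.162,.178),box(-.007,.007,-.052,-.04,.11,.178),box(-.007,.007,.04,.052,.11,.178)]
def contour(im,parts,R,t,o,w,h,k=8):
    m=np.zeros((h*k,w*k),np.uint8)
    for P in parts:
        p=(proj(im,P@R.T+t)-np.array(o)+.5)*k-.5
        cv2.fillConvexPoly(m,cv2.convexHull(np.round(p*16).astype(np.int32).reshape(-1,1,2)),255,shift=4)
    cs,_=cv2.findContours(m,cv2.RETR_CCOMP,cv2.CHAIN_APPROX_NONE)
    g=gaussian_filter(m.astype(float),6)
    gy,gx=np.gradient(g)
    pts=[];ns=[]
    for c in cs:
        c=c.reshape(-1,2)[::k]
        n=np.c_[gx[c[:,1],c[:,0]],gy[c[:,1],c[:,0]]];L=np.linalg.norm(n,axis=1)
        ok=L>1;pts.append(c[ok]);ns.append(n[ok]/L[ok,None])   # n points inward
    pts=np.vstack(pts);ns=np.vstack(ns)
    return (pts+.5)/k-.5+np.array(o),ns
def edges(img,pts,ns,rng=3.,minc=12,skip=None):
    """img: scalar, brighter inside. returns signed offset along inward normal of max gradient"""
    s=np.arange(-rng-1,rng+1.01,.125)
    X=pts[:,None,:]+s[None,:,None]*ns[:,None,:]
    v=map_coordinates(img,[X[...,1],X[...,0]],order=1,mode='nearest')
    d=v[:,8:]-v[:,:-8]   # over 1 px
    sc=s[4:-4]; 
    w=np.clip(d,0,None); i=w.argmax(1);mx=w.max(1)
    loc=np.abs(sc[None]-sc[i][:,None])<=1; ww=w*loc
    off=(ww*sc).sum(1)/np.maximum(ww.sum(1),1e-9)
    return off,mx>minc
def fit(views,parts,pose,p0,free_off=True,iters=8,rng=3.,prior=.7,tilt=None):
    """views:(im,scalar img,o,w,h); pose(p)->R,t ; params p + 2 px offset per view"""
    n=len(p0);p=np.r_[p0,np.zeros(2*len(views))]
    for it in range(iters):
        data=[]
        for vi,(im,sc,o,w,h) in enumerate(views):
            off=p[n+2*vi:n+2*vi+2]
            R,t=pose(p[:n]);pts,ns=contour(im,parts,R,t,o,w,h)
            e,ok=edges(sc,pts+off,ns,rng if it<4 else 1.8)
            data.append((pts[ok],ns[ok],e[ok]))
        # gauss-newton: contour shift by numeric jac through finding nearest displaced contour -> use projection of image motion of rigid pts
        J=[];r=[]
        for vi,(im,sc,o,w,h) in enumerate(views):
            pts,ns,e=data[vi];R,t=pose(p[:n])
            # back-project contour pts to nearest model edge points sample
            V=np.vstack([edge_pts(P) for P in parts]);uv=proj(im,V@R.T+t)
            idx=((uv[None]-pts[:,None])**2).sum(2).argmin(1)
            Jv=np.zeros((len(pts),len(p)))
            for j in range(n):
                q=p[:n].copy();d=1e-4;q[j]+=d;R2,t2=pose(q)
                Jv[:,j]=(((proj(im,V[idx]@R2.T+t2)-uv[idx])/d)*ns).sum(1)
            Jv[:,n+2*vi:n+2*vi+2]=ns
            wt=1/(1+(e/.5)**2); wt=np.sqrt(wt/len(e)*40)
            J.append(Jv*wt[:,None]);r.append(e*wt)
        for j in range(2*len(views)):
            row=np.zeros((1,len(p)));row[0,n+j]=1/(prior if free_off else 1e-4);J.append(row);r.append([-p[n+j]*row[0,n+j]])
        A=np.vstack(J);b=np.concatenate(r)
        dp=np.linalg.lstsq(A,b,rcond=None)[0];p=p+dp
    cov=np.linalg.inv(A.T@A)
    rms=[np.sqrt(np.median(d[2]**2)) for d in data]
    return p,rms,[len(d[0]) for d in data]
def edge_pts(P,m=20):
    P=P.reshape(2,2,2,3);out=[];t=np.linspace(0,1,m)[:,None]
    for i in(0,1):
        for j in(0,1):
            for a,b in((P[0,i,j],P[1,i,j]),(P[i,0,j],P[i,1,j]),(P[i,j,0],P[i,j,1])): out.append(a+(b-a)*t)
    return np.vstack(out)
def dark(im): return 255-im["color"].astype(float).max(2)
def blue(im):
    c=im["color"].astype(float); return np.clip(c[...,0]-c[...,2],0,None)
E
cat > run1.py <<'E'
from sil import *
T=pickle.load(open("top0.pkl","rb"));S=pickle.load(open("scene0.pkl","rb"))
pb=lambda p:(Rz(p[2]),np.array([p[0],p[1],0]))
v=[(T,dark(T),(315,205),80,60),(S,dark(S),(205,135),80,65)]
for vs in(v,v[:1],v[1:]):
    p,rms,n=fit(vs,BR,pb,np.load("b.npy"));print("bracket",np.round(p,4),np.degrees(p[2]),rms,n)
    if vs is v: pB=p;np.save("b.npy",p[:3])
pc=lambda p:(Rz(p[2])@Ry(p[3]),np.array([p[0],p[1],.008]))
v2=[(T,blue(T),(183,187),80,60),(S,blue(S),(288,205),80,75)]
p0=np.array([.5,.13,-.25,0])
# init from blue blob
def cen(im,o,w,h):
    b=blue(im)[o[1]:o[1]+h,o[0]:o[0]+w]>50;ys,xs=np.nonzero(b);return np.array([xs.mean()+o[0],ys.mean()+o[1]])
c=cen(T,(183,187),80,60)
p0[:2]=least_squares(lambda q:proj(T,[q[0],q[1],.178])[0]-c,[.5,.1]).x
for vs in(v2,v2[:1],v2[1:]):
    p,rms,n=fit(vs,HD,pc,p0);print("ctrl",np.round(p,4),np.degrees(p[2:4]),rms,n)
    if vs is v2: pC=p;np.save("c.npy",p[:4])
M=tf(bracket_model(),*pb(pB));N=tf(controller_model(),*pc(pC))
a=np.hstack([over(T,M,(315,205),80,60,5,None),over(T,N,(183,187),80,60,5,None)])
b=np.hstack([over(S,M,(205,135),80,60,5,None),over(S,N,(288,213),80,60,5,None)])
cv2.imwrite("pics/fit1.png",np.vstack([a,b]))
E
python3 run1.py
```

```text
bracket [ 0.4619 -0.2411  0.2389 -0.0155 -0.1381  0.0821 -0.1035] 13.688000348452151 [np.float64(0.31614404839083904), np.float64(0.22596090833558363)] [217, 172]
bracket [ 0.4623 -0.241   0.242   0.008  -0.0027] 13.867758491143537 [np.float64(0.28216838460801213)] [217]
bracket [ 0.4612 -0.2415  0.2344  0.0021  0.0522] 13.432641369385866 [np.float64(0.22195859391680367)] [173]
ctrl [ 0.4931  0.1686 -0.2287 -0.0293  0.0525  0.2258 -0.0962  0.2814] [-13.10151972  -1.68144427] [np.float64(0.42620300962112145), np.float64(1.0502522882078211)] [86, 91]
ctrl [ 0.4976  0.1668 -0.2129 -0.0635 -0.008   0.0017] [-12.19589974  -3.63575494] [np.float64(0.34411472267289506)] [87]
ctrl [ 0.4654  0.1726 -0.2223  0.1334 -0.0011  0.0216] [-12.73534315   7.64592813] [np.float64(0.9795068783548818)] [87]
```

View pics/fit1.png

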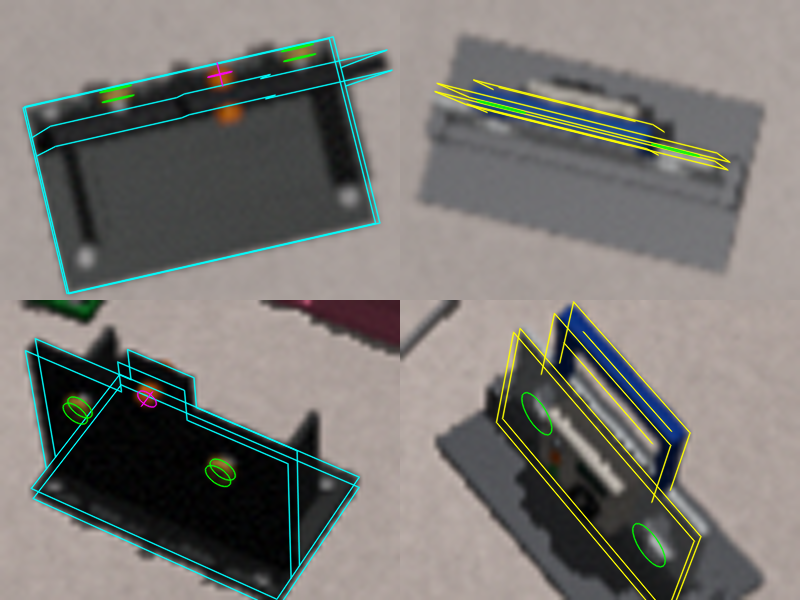

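```bash
cat > run2.py <<'E'
from sil import *
T=pickle.load(open("top0.pkl","rb"));S=pickle.load(open("scene0.pkl","rb"))
pc=lambda p:(Rz(p[2])@Ry(p[3]),np.array([p[0],p[1],.008]))
a=blue(T)[187:247,183:263];b=blue(S)[205:280,288:368]
print(a.max(),b.max(),T["extrinsics"].dtype)
# mask-based point estimates: min-area rect
for n,i,o,th in(("T",a,(183,187),40),("S",b,(288,205),40)):
    m=(i>th).astype(np.uint8);k,l,st,c=cv2.connectedComponentsWithStats(m);j=1+st[1:,4].argmax();ys,xs=np.nonzero(l==j)
    print(n,st[j],c[j]+o,cv2.minAreaRect(np.c_[xs,ys].astype(np.float32)))
p0=np.load("c.npy")
cT=over(T,tf(controller_model(),*pc(p0)),(183,187),80,60,10,"pics/cT.png")
x=cv2.resize(np.clip(a*1.2,0,255).astype(np.uint8),None,fx=5,fy=5,interpolation=cv2.INTER_NEAREST)
y=cv2.resize(np.clip(b*1.2,0,255).astype(np.uint8),None,fx=5,fy=5,interpolation=cv2.INTER_NEAREST)
cv2.imwrite("pics/bl.png",np.hstack([np.vstack([x,np.zeros((75,400),np.uint8)]),y]))
E
python3 run2.py
```

```text
113.0 118.0 float64
T [ 14  17  37  14 191] [214.96858639 210.01570681] ((32.11011505126953, 23.043821334838867), (37.57600784301758, 5.59785270690918), 13.570433616638184)
S [ 32   9  25  29 162] [331.83950617 227.62345679] ((43.87968444824219, 22.656482696533203), (34.85218048095703, 4.661080837249756), 47.862403869628906)
```

View pics/cT.png

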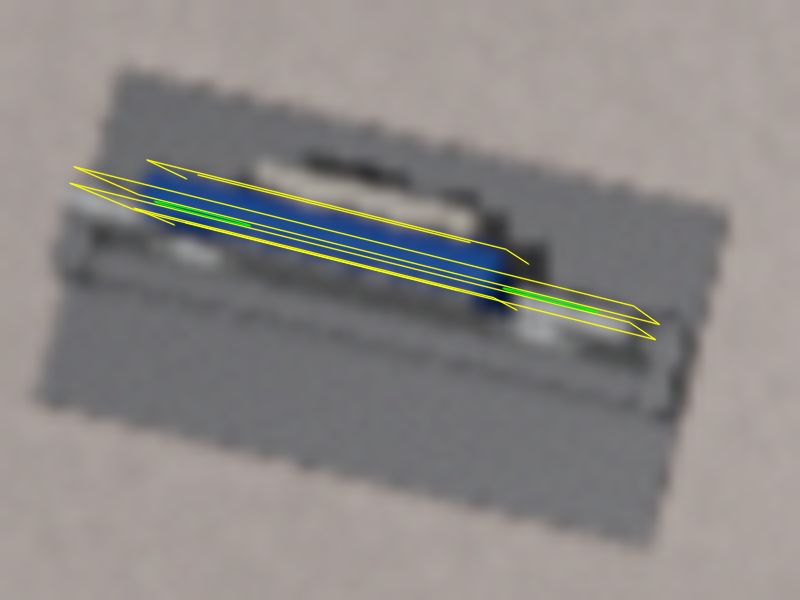

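View pics/bl.png

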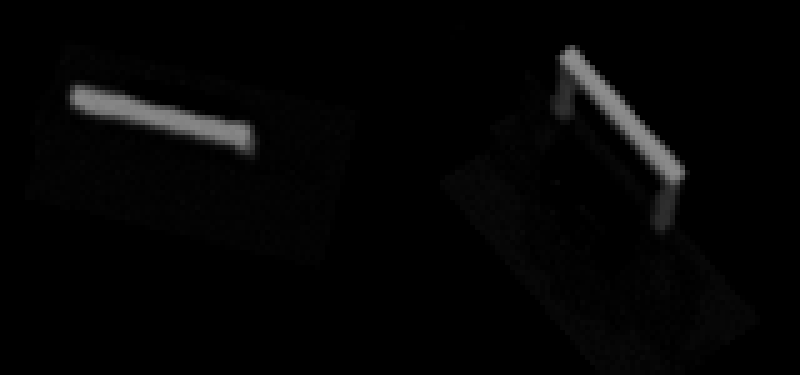

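```bash
cat > bar.py <<'E'
from sil import *
TOPF=[box(-.007,.007,-.052,.052,.1775,.178)]
def barfit(T,S,roiT,roiS,zc,p0=None,prior=.7):
    pose=lambda p:(Rz(p[2]),np.array([p[0],p[1],p[3]-.178]))
    out={}
    for n,vs in(("both",[(T,np.clip(blue(T),55,110)*2,*roiT),(S,np.clip(blue(S),55,110)*2,*roiS)]),("T",[(T,np.clip(blue(T),55,110)*2,*roiT)]),("S",[(S,np.clip(blue(S),55,110)*2,*roiS)])):
        pz=(lambda p:(Rz(p[2]),np.array([p[0],p[1],zc-.178])))
        if n=="both":
            for z in (False,True):
                q=np.r_[p0,zc] if z else p0
                r=fit(vs,TOPF,pose if z else pz,q,prior=prior,rng=2.5); out[n+("z" if z else "")]=r
        else: out[n]=fit(vs,TOPF,pz,p0,free_off=False,rng=2.5)
    for k,(p,r,c) in out.items(): print(k,np.round(p,4),"yaw",round(np.degrees(p[2]),2),np.round(r,2),c)
    return out
E
python3 - <<'E'
from bar import *
T=pickle.load(open("top0.pkl","rb"));S=pickle.load(open("scene0.pkl","rb"))
q=least_squares(lambda q:proj(T,[q[0],q[1],.186])[0]-[214.97,210.0],[.5,.1]).x
q2=least_squares(lambda q:proj(S,[q[0],q[1],.186])[0]-[331.84,227.6],[.5,.1]).x
print(q,q2)
o=barfit(T,S,((183,187),80,60),((288,205),80,75),.186,np.r_[(q+q2)/2,-.24])
p=o["both"][0];M=[(m+0,c) for m,c in tf(controller_model(),Rz(p[2]),[p[0],p[1],.008])]
cv2.imwrite("pics/c2.png",np.hstack([over(T,M,(190,195),60,50,6,None),over(S,M,(300,210),60,50,6,None)]))
E
```

```text
[0.48624374 0.16837806] [0.48956977 0.17124273]
both [ 0.4877  0.1692 -0.2102 -0.0236 -0.061   0.0252 -0.042 ] yaw -12.04 [0.81 0.73] [82, 60]
bothz [ 0.4872  0.169  -0.2095  0.1839 -0.0005 -0.134   0.0909 -0.0903] yaw -12.01 [0.74 0.6 ] [82, 60]
T [ 0.4881  0.1697 -0.2022 -0.      0.    ] yaw -11.59 [0.85] [83]
S [ 0.4875  0.1691 -0.2213 -0.      0.    ] yaw -12.68 [0.75] [61]
```

View pics/c2.png

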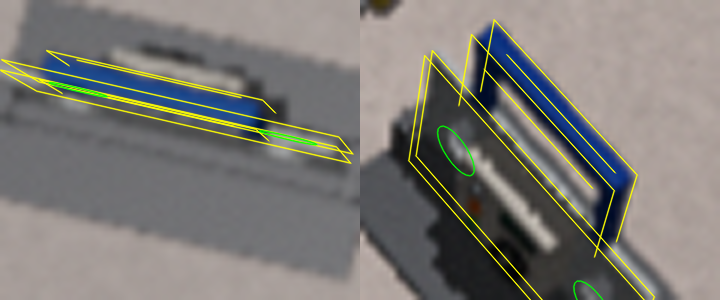

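Call:
send_rows --pt "-0.03 -0.02 -0.03" --pt "-0.07 -0.035 -0.075" --pt "-0.11 -0.035 -0.12" --pt "-0.15 -0.035 -0.16" --pt "-0.19 -0.035 -0.205" --pt "-0.23 -0.035 -0.245" --pt "-0.27 -0.035 -0.29" --pt "-0.31 -0.035 -0.33" --roll '[-4,-9,-14,-19,-24,-29,-34,-39]' --fingers '[1,1,1,1,1,1,1,1]'

```text
time_s: 1.8
ee_pos: [0.365, -0.1055, 0.2666]
orientation: [[-0.528, 0.001, 0.849], [-0.849, -0.0, -0.528], [-0.0, -1.0, 0.001]]
wrist_force: [0.8, -1.3, -0.2]
finger_gap: 0.0853
```

```bash
cat > go.py <<'E'
import sys,numpy as np
from workcell import monitor
def to(x,y,z,yaw):
    s=monitor.observe();R=np.array(s["orientation"]);p=np.array(s["ee_pos"])
    d=R.T@(np.array([x,y,z])-p);a=np.degrees(np.arctan2(R[1,2],R[0,2]))
    print("t",round(s["time_s"],2),"p",p.round(4),"yaw",a.round(2),"tilt",np.degrees(np.arccos(-R[2,1])).round(2),"F",np.round(s["wrist_force"],1),"gap",round(s["finger_gap"],4),"q",np.round(s["q"],0)); print("shift",d.round(4),"roll",round(-(yaw-a),2))
if __name__=="__main__": to(*map(float,sys.argv[1:5]))
E
python3 go.py .487 .169 .24 -12.6
```

```text
t 1.8 p [ 0.365  -0.1055  0.2666] yaw -31.88 tilt 0.06 F [ 0.8 -1.3 -0.2] gap 0.0853 q [-22.  -7. 109.  -0.  78.  10.]
shift [-0.2975  0.0267 -0.0414] roll -19.28
```

Call:
send_rows --pt "-0.04 0 -0.005" --pt "-0.1 0 -0.012" --pt "-0.16 0 -0.02" --pt "-0.22 0 -0.03" --pt "-0.27 0.01 -0.037" --pt "-0.2975 0.0267 -0.0414" --pt "-0.2975 0.0267 -0.0414" --pt "-0.2975 0.0267 -0.0414" --roll '[-3,-6,-10,-14,-17,-19.3,-19.3,-19.3]' --fingers '[1,1,1,1,1,1,1,1]'

```text
time_s: 2.8
ee_pos: [0.487, 0.1686, 0.2403]
orientation: [[-0.218, 0.001, 0.976], [-0.976, -0.0, -0.218], [0.0, -1.0, 0.001]]
wrist_force: [0.0, 0.2, -0.0]
finger_gap: 0.0853
```

```bash
python3 go.py .487 .169 .159 -12.6; python3 - <<'E'
from workcell import vision
import cv2,pickle,numpy as np
o=[]
for n,(x,y,w,h) in(("top",(175,180,80,70)),("scene",(285,195,80,70))):
    im=vision.get_image(n);pickle.dump(im,open(n+"1.pkl","wb"));o.append(cv2.resize(im["color"][y:y+h,x:x+w],None,fx=5,fy=5,interpolation=cv2.INTER_CUBIC))
cv2.imwrite("pics/pre.png",np.hstack(o))
E
```

```text
t 2.8 p [0.487  0.1686 0.2403] yaw -12.62 tilt 0.08 F [ 0.   0.2 -0. ] gap 0.0853 q [15. 12. 92. -0. 76. 28.]
shift [-0.0004  0.0813 -0.0002] roll -0.02
```

View pics/pre.png

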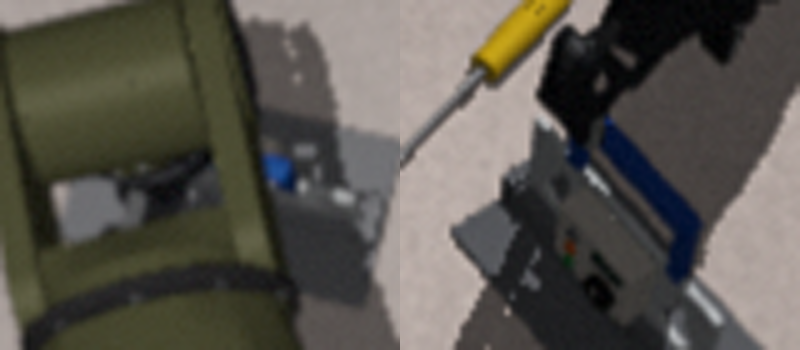

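```bash
python3 - <<'E'
from h import *
S=pickle.load(open("scene1.pkl","rb"))
for P in ([.487,.169,.24],[.487,.169,.253],[.487+.05*.976,.169-.05*.218,.253],[.487-.05*.976,.169+.05*.218,.253],[.487,.169,.186]):
    print(P,(proj(S,P)[0]-[285,195])*5+[400,0])
o=(265,150);c=cv2.resize(S["color"][o[1]:o[1]+110,o[0]:o[0]+120],None,fx=6,fy=6,interpolation=cv2.INTER_CUBIC);c=cv2.convertScaleAbs(c,alpha=1.6,beta=20);cv2.imwrite("pics/pre2.png",c[:600])
E
```

```text
[0.487, 0.169, 0.24] [645.7630666  107.69328632]
[0.487, 0.169, 0.253] [648.766219    95.05379453]
[0.5357999999999999, 0.15810000000000002, 0.253] [576.24823937 141.53708822]
[0.4382, 0.1799, 0.253] [719.08700896  49.91759614]
[0.487, 0.169, 0.186] [633.85152331 157.74483282]
```

View pics/pre2.png

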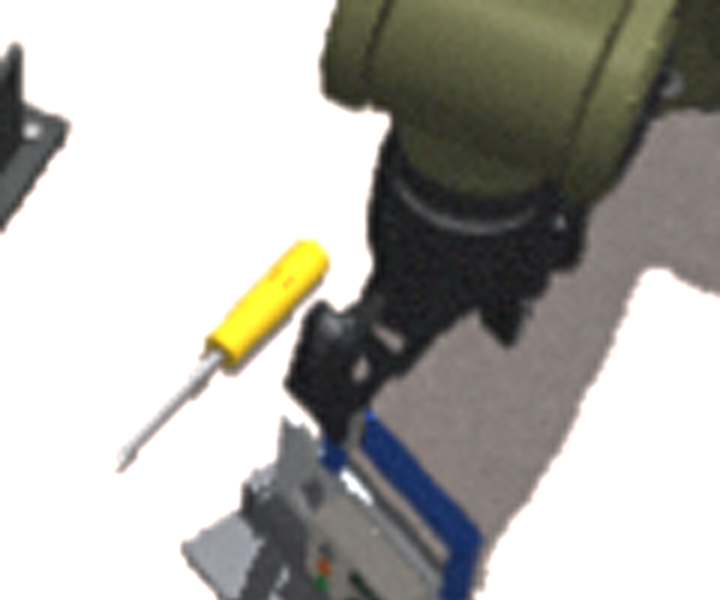

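The open fingers match the predicted pixels: front finger at crop (576,141), rear finger at (719,50). They straddle the bar, so I'll descend and close.

Call:
send_rows --pt "0 0.02 0" --pt "0 0.04 0" --pt "0 0.06 0" --pt "0 0.075 0" --pt "0 0.081 0" --pt "0 0.081 0" --pt "0 0.081 0" --pt "0 0.081 0" --roll '[0,0,0,0,0,0,0,0]' --fingers '[1,1,1,1,1,1,0.4,0]'

```text
time_s: 3.9
ee_pos: [0.4874, 0.1683, 0.1602]
orientation: [[-0.219, 0.003, 0.976], [-0.976, -0.0, -0.219], [-0.001, -1.0, 0.003]]
wrist_force: [0.0, -0.1, 0.3]
finger_gap: 0.0517
```

Call:
send_rows --pt "0 0 0" --pt "0 0 0" --pt "0 0 0" --pt "0 0 0" --pt "0 0 0" --pt "0 0 0" --pt "0 0 0" --pt "0 0 0" --roll '[0,0,0,0,0,0,0,0]' --fingers '[0,0,0,0,0,0,0,0]'

```text
time_s: 4.9
ee_pos: [0.4873, 0.1684, 0.1606]
orientation: [[-0.219, 0.003, 0.976], [-0.976, 0.0, -0.219], [-0.001, -1.0, 0.003]]
wrist_force: [-3.2, -0.0, 5.2]
finger_gap: 0.013
```

```bash
python3 go.py .487 .169 .279 -12.6; python3 - <<'E'
from workcell import vision
import cv2,pickle,numpy as np
im=vision.get_image("scene");x,y=265,150
c=cv2.resize(im["color"][y:y+100,x:x+120],None,fx=6,fy=6,interpolation=cv2.INTER_CUBIC)
cv2.imwrite("pics/grip.png",cv2.convertScaleAbs(c,alpha=1.5,beta=15))
E
```

```text
t 4.9 p [0.4873 0.1684 0.1606] yaw -12.65 tilt 0.15 F [-3.2 -0.   5.2] gap 0.013 q [15. 17. 98. -0. 65. 28.]
shift [-6.000e-04 -1.184e-01 -1.000e-04] roll -0.05
```

View pics/grip.png

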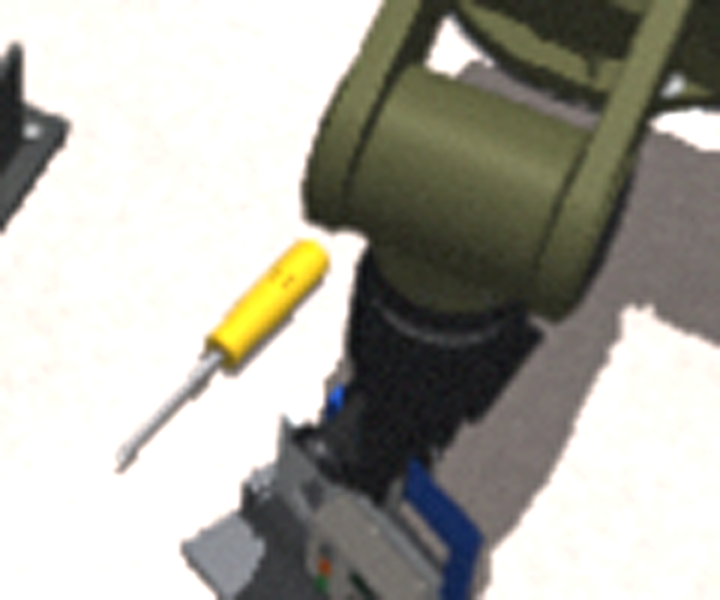

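Gripped: the gap is 13 mm on the bar and the blue shows on both sides of the fingers. Now lifting straight up.

Call:
send_rows --pt "0 -0.01 0" --pt "0 -0.02 0" --pt "0 -0.03 0" --pt "0 -0.045 0" --pt "0 -0.06 0" --pt "0 -0.075 0" --pt "0 -0.085 0" --pt "0 -0.09 0" --roll '[0,0,0,0,0,0,0,0]' --fingers '[0,0,0,0,0,0,0,0]'

```text
time_s: 5.95
ee_pos: [0.4872, 0.1684, 0.2512]
orientation: [[-0.219, 0.003, 0.976], [-0.976, 0.0, -0.219], [-0.001, -1.0, 0.003]]
wrist_force: [-0.5, 0.2, -4.9]
finger_gap: 0.0127
```

```bash
python3 - <<'E'
import numpy as np
B=np.array([.4615,-.2411]);a=np.radians(13.7);ex=np.array([np.cos(a),np.sin(a)])
for d in (.1,.07,.004): print(d,B+ex*d)
E
python3 go.py .5587 -.2174 .249 13.7; python3 - <<'E'
from workcell import vision
import cv2
im=vision.get_image("scene");cv2.imwrite("pics/lift.png",im["color"])
E
```

```text
0.1 [ 0.55865491 -0.21741619]
0.07 [ 0.52950844 -0.22452133]
0.004 [ 0.4653862  -0.24015265]
t 5.95 p [0.4872 0.1684 0.2512] yaw -12.65 tilt 0.19 F [-0.5  0.2 -4.9] gap 0.0127 q [15. 12. 91. -0. 77. 28.]
shift [0.3608 0.0023 0.1543] roll -26.35
```

View pics/lift.png

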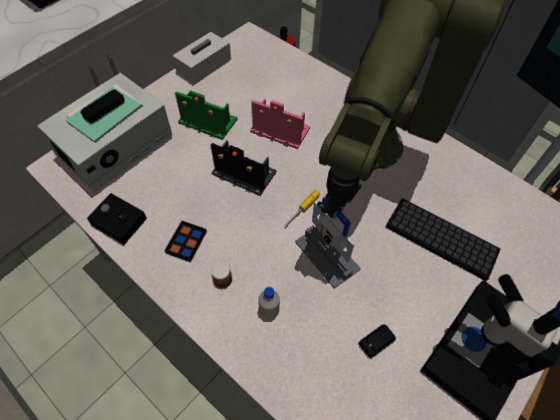

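Call:
send_rows --pt "0.02 0 0.008" --pt "0.055 0 0.024" --pt "0.095 0 0.041" --pt "0.135 0 0.058" --pt "0.175 0 0.075" --pt "0.215 0 0.092" --pt "0.25 0 0.107" --pt "0.28 0 0.12" --roll '[-1,-3,-6,-9,-12,-15,-18,-20]' --fingers '[0,0,0,0,0,0,0,0]'

```text
time_s: 7.0
ee_pos: [0.5429, -0.1325, 0.251]
orientation: [[0.129, 0.003, 0.992], [-0.992, 0.001, 0.129], [-0.0, -1.0, 0.003]]
wrist_force: [0.5, 0.2, -4.8]
finger_gap: 0.0129
```

```bash
python3 go.py .5587 -.2174 .2256 13.7
```

```text
t 7.0 p [ 0.5429 -0.1325  0.251 ] yaw 7.4 tilt 0.15 F [ 0.5  0.2 -4.8] gap 0.0129 q [-18.  17.  84.   0.  78. -25.]
shift [0.0862 0.0253 0.0047] roll -6.3
```

Call:
send_rows --pt "0.02 0.005 0.001" --pt "0.045 0.012 0.003" --pt "0.065 0.019 0.004" --pt "0.08 0.024 0.005" --pt "0.086 0.0255 0.005" --pt "0.086 0.0255 0.005" --pt "0.086 0.0255 0.005" --pt "0.086 0.0255 0.005" --roll '[-1.5,-3,-4.5,-6,-6.3,-6.3,-6.3,-6.3]' --fingers '[0,0,0,0,0,0,0,0]'

```text
time_s: 8.0
ee_pos: [0.5591, -0.2167, 0.2257]
orientation: [[0.237, 0.003, 0.971], [-0.971, 0.001, 0.237], [0.0, -1.0, 0.003]]
wrist_force: [0.2, 0.1, -5.3]
finger_gap: 0.013
```

```bash
python3 go.py .5587 -.2174 .2256 13.7; python3 - <<'E'
from workcell import vision
import cv2,pickle,numpy as np
for n,(x,y,w,h) in(("top",(315,180,100,75)),("scene",(180,120,110,85))):
    im=vision.get_image(n);pickle.dump(im,open(n+"2.pkl","wb"))
    cv2.imwrite(f"pics/{n}2.png",cv2.convertScaleAbs(cv2.resize(im["color"][y:y+h,x:x+w],None,fx=7,fy=7,interpolation=cv2.INTER_CUBIC),alpha=1.4))
E
```

```text
t 8.0 p [ 0.5591 -0.2167  0.2257] yaw 13.72 tilt 0.17 F [ 0.2  0.1 -5.3] gap 0.013 q [-25.  24.  79.   0.  77. -38.]
shift [ 0.0006  0.0001 -0.0005] roll 0.02
```

View pics/scene2.png

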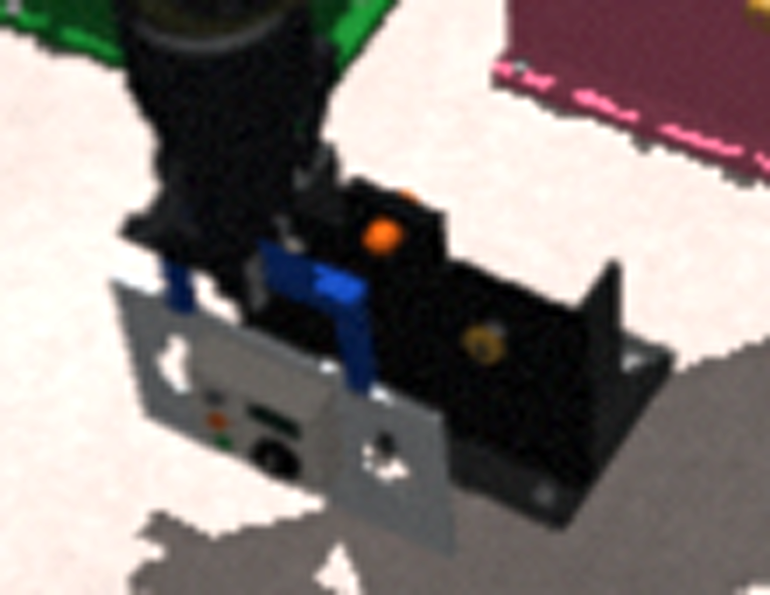

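View pics/top2.png

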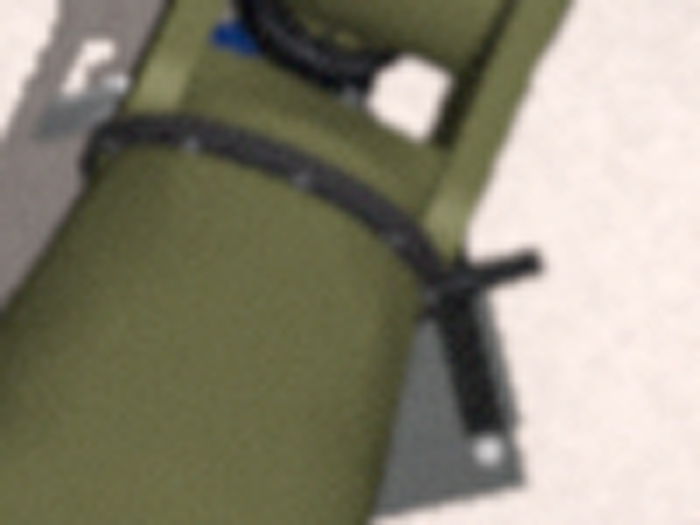

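```bash
cat > held.py <<'E'
from h import *
S=pickle.load(open("scene2.pkl","rb"))
o=(180,120)
tcp=np.array([.5591,-.2167,.2257]);yaw=np.radians(13.72)
M=tf(controller_model(),Rz(yaw),tcp-[0,0,.1526])
b=np.load("b.npy");B=tf(bracket_model(),Rz(b[2]),[b[0],b[1],0])
im=dict(S);im["color"]=cv2.convertScaleAbs(S["color"],alpha=1.4)
over(im,M+B,o,110,85,7,"pics/held.png")
# corner fit: mid-thickness silhouettes corner
cor=[((110,280),(.0,-.085,.11)),((445,412),(0,.085,.11)),((452,557),(0,.085,0)),((147,415),(0,-.085,0))]
uv=np.array([un(o,c,7) for c,_ in cor]);P=np.array([m for _,m in cor])
def f(p,n):
    R=Rz(yaw+p[3])@Rx(p[4])@Ry(p[5]);return np.r_[(proj(S,P@R.T+tcp-[0,0,.1526]+Rz(yaw)@p[:3])-uv).ravel()*.001/.001, p[:3]/.004, p[3:]/.04*1]
r=least_squares(f,np.zeros(6),args=(0,));print("local dx dy dz",r.x[:3].round(4),"yaw,rollx,pitch deg",np.degrees(r.x[3:]).round(2));print(r.fun[:8].round(2), f(np.zeros(6),0)[:8].round(2))
E
python3 held.py
```

```text
local dx dy dz [-0.0026  0.0015  0.0004] yaw,rollx,pitch deg [ 0.95 -0.11  0.06]
[ 0.03 -0.89 -0.44  0.53  0.38  0.01 -0.49  0.68] [-0.6  -0.73 -1.58  1.3  -0.65  0.79 -1.05  0.87]
```

View pics/held.png

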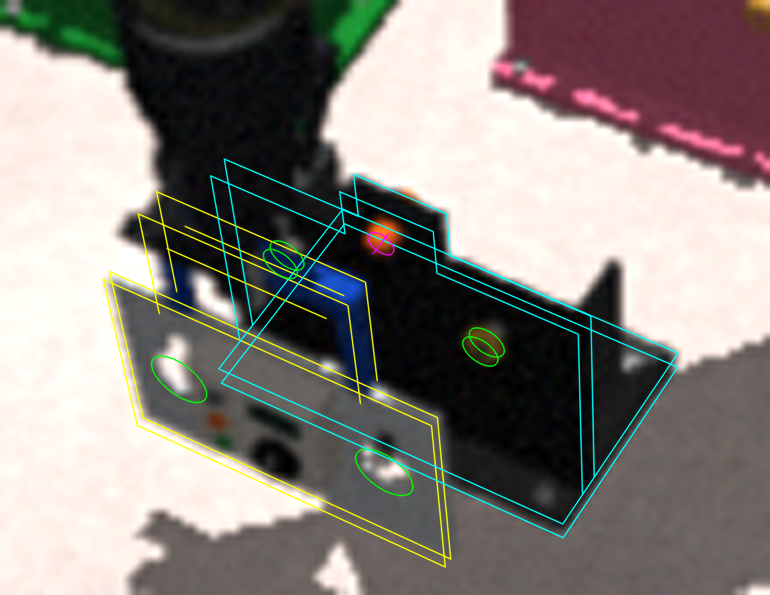

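```bash
python3 - <<'E'
import numpy as np
from go import to
B=np.array([.461,-.2411]);a=np.radians(13.7);ex=np.array([np.cos(a),np.sin(a)])
to(*(B+ex*.028),.2156,13.7)
E
```

```text
t 8.1 p [ 0.5591 -0.2168  0.2256] yaw 13.71 tilt 0.16 F [ 0.2 -0.3 -4.3] gap 0.0129 q [-25.  24.  79.   0.  77. -38.]
shift [ 0.0004  0.0098 -0.0731] roll 0.01
```

Call:
send_rows --pt "0 0.003 -0.015" --pt "0 0.006 -0.03" --pt "0 0.01 -0.045" --pt "0 0.01 -0.058" --pt "0 0.01 -0.068" --pt "0 0.01 -0.073" --pt "0 0.01 -0.073" --pt "0 0.01 -0.073" --roll '[0,0,0,0,0,0,0,0]' --fingers '[0,0,0,0,0,0,0,0]'

```text
time_s: 9.1
ee_pos: [0.4884, -0.2341, 0.2155]
orientation: [[0.237, 0.003, 0.971], [-0.971, 0.001, 0.237], [0.0, -1.0, 0.003]]
wrist_force: [0.3, -0.7, -4.8]
finger_gap: 0.013
```

```bash
python3 - <<'E'
from h import *
from workcell import vision,monitor
S=vision.get_image("scene");pickle.dump(S,open("scene3.pkl","wb"));T=vision.get_image("top");pickle.dump(T,open("top3.pkl","wb"))
s=monitor.observe();tcp=np.array(s["ee_pos"]);R=np.array(s["orientation"]);yaw=np.arctan2(R[1,2],R[0,2]);print(tcp,np.degrees(yaw),s["wrist_force"])
b=np.load("b.npy");M=tf(controller_model(),Rz(yaw),tcp-[0,0,.1526]);B=tf(bracket_model(),Rz(b[2]),[b[0],b[1],0])
im=dict(S);im["color"]=cv2.convertScaleAbs(S["color"],alpha=1.4)
a=over(im,[],(200,130),80,75,8,"pics/s3a.png");over(im,M+B,(200,130),80,75,8,"pics/s3.png")
im=dict(T);im["color"]=cv2.convertScaleAbs(T["color"],alpha=1.4)
over(im,M+B,(315,195),85,70,8,"pics/t3.png")
E
```

```text
[ 0.48841044 -0.23401351  0.21537446] 13.725736790995017 [-0.09405682  0.04409316 -4.5982182 ]
```

View pics/s3a.png

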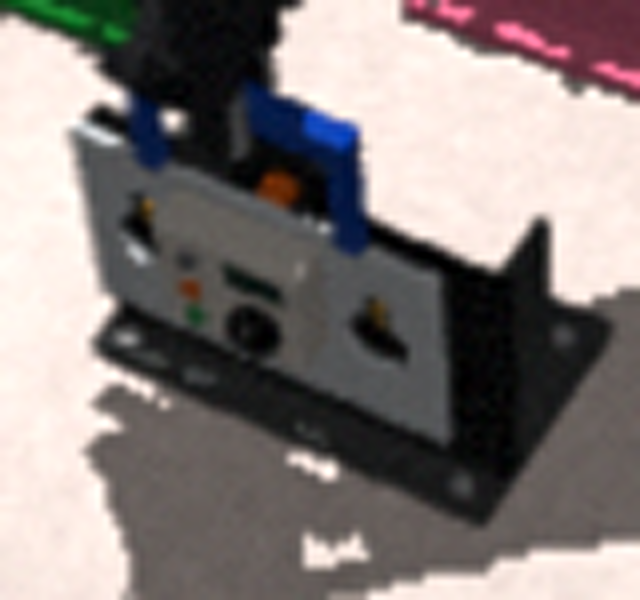

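View pics/s3.png

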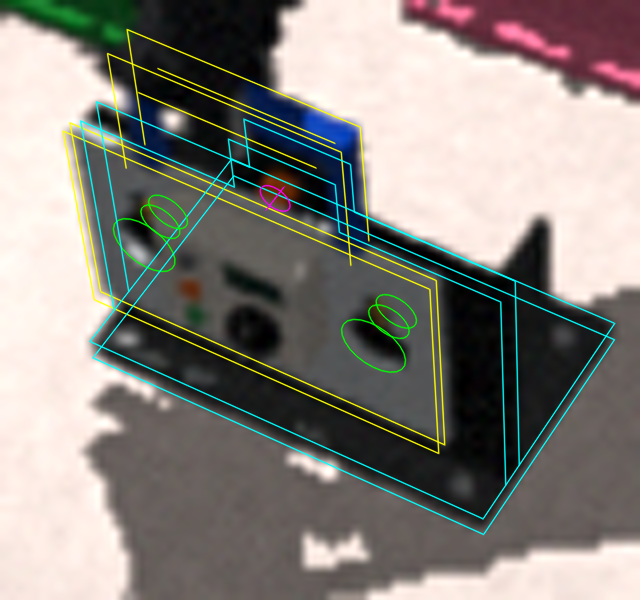

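View pics/t3.png

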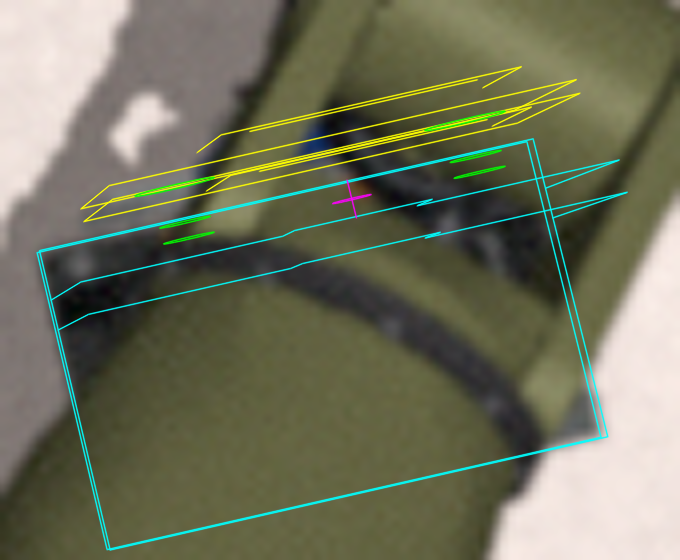

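```bash
python3 - <<'E'
from h import *
S0=pickle.load(open("scene0.pkl","rb"));S=pickle.load(open("scene3.pkl","rb"))
# colour centroids of bracket parts in scene0
hsv=cv2.cvtColor(S0["color"],cv2.COLOR_BGR2HSV)
sub=hsv[140:196,208:278]
m=((sub[...,0]>3)&(sub[...,0]<35)&(sub[...,1]>90)&(sub[...,2]>60)).astype(np.uint8)
k,l,st,c=cv2.connectedComponentsWithStats(m)
for i in range(1,k): print(st[i],c[i]+[208,140], sub[l==i].mean(0).round(0))
b=np.load("b.npy");R=Rz(b[2]);t=np.array([b[0],b[1],0])
for n,P in(("sR",[.0138,-.055,.115]),("sL",[.0138,.055,.115]),("catch",[.011,0,.1545])): print(n,proj(S0,R@np.array(P)+t)[0])
def z(o,w,h,k,f,im): cv2.imwrite(f,cv2.convertScaleAbs(cv2.resize(im["color"][o[1]:o[1]+h,o[0]:o[0]+w],None,fx=k,fy=k,interpolation=cv2.INTER_CUBIC),alpha=1.5))
z((206,140),38,36,16,"pics/zL.png",S);z((240,156),25,34,16,"pics/zR.png",S)
E
python3 - <<'E'
import cv2,numpy as np
a=cv2.imread("pics/zL.png");b=cv2.imread("pics/zR.png")
c=np.zeros((576,608+400,3),np.uint8);c[:576,:608]=a;c[:544,608:]=b
cv2.imwrite("pics/z.png",cv2.resize(c,(800,457),interpolation=cv2.INTER_AREA))
E
```

```text
[29  7  3  2  3] [238.         147.33333333] [ 11. 123. 127.]
[24 11  5  5 19] [234.15789474 153.15789474] [ 11. 234. 120.]
[10 14  5  4 11] [220.27272727 155.45454545] [ 19. 177.  98.]
[39 26  5  4 13] [249.         167.53846154] [ 19. 167. 101.]
sR [219.54435288 157.22916679]
sL [248.11226777 169.71310506]
catch [233.25308411 155.15194494]
```

View pics/z.png

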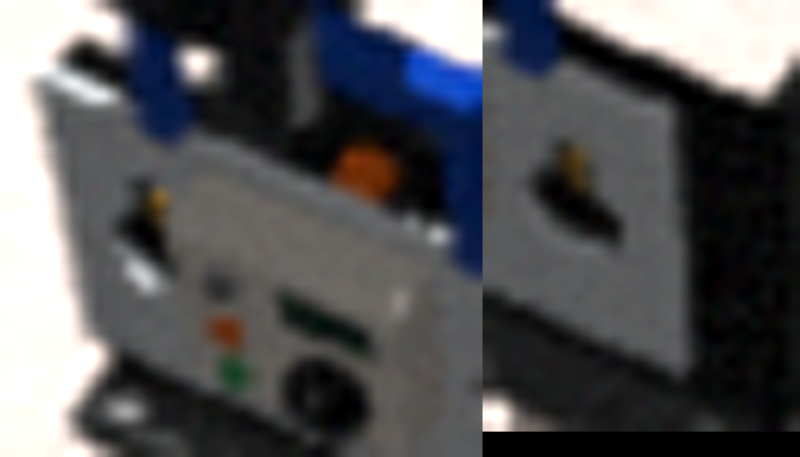

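```bash
python3 - <<'E'
from h import *
S=pickle.load(open("scene3.pkl","rb"));tcp=np.array([.4884,-.2340,.2154]);R=Rz(np.radians(13.72));t=tcp-[0,0,.1526]
ob={(.0025,.085,.11):(254.9,163.8),(.0025,.085,0):(255.8,185.0),(.0025,-.085,.11):(209.0,145.4),(.0025,-.085,0):(213.0,166.3)}
P=np.array(list(ob));U=np.array(list(ob.values()))
q=proj(S,P@R.T+t);print((U-q).round(2),(U-q).mean(0))
J=np.array([(proj(S,P@R.T+t+R@e)-q).mean(0) for e in np.eye(3)*.001]).T;print(J.round(3))
print("ctrl dx,dy",np.linalg.solve(J[:,:2],(U-q).mean(0)))
# keyhole hole centres
E
```

```text
[[ 1.67 -1.87]
 [ 1.45 -1.18]
 [ 1.6  -0.48]
 [ 1.71 -0.66]] [ 1.6063497  -1.04900281]
[[-0.159  0.262 -0.023]
 [ 0.212  0.115 -0.19 ]]
ctrl dx,dy [-6.21543103  2.36154083]
```

```bash
cat > synth.py <<'E'
from h import *
S=pickle.load(open("scene3.pkl","rb"));tcp=np.array([.4884,-.2340,.2154]);R=Rz(np.radians(13.72));t=tcp-[0,0,.1526]
off=np.array([1.5,-1.0]);k=16
def kh(x,y):
    r=.015;a=np.radians(22.5+45*np.arange(8));o=np.c_[0*a+x,y+r/np.cos(np.pi/8)*np.cos(a),.052+r/np.cos(np.pi/8)*np.sin(a)]
    th=np.linspace(0,np.pi,12);s=np.vstack([[x,y+.0065,.052],np.c_[0*th+x,y+.0065*np.cos(th),.052+.026+.0065*np.sin(th)],[x,y-.0065,.052]])
    return o,s
def pr(P,o): return ((proj(S,np.asarray(P)@R.T+t)+off-np.array(o)+.5)*k-.5)
def rend(o,w,h,d,dy,dz=0):
    c=np.full((h*k,w*k,3),100,np.uint8)
    win=np.full((h*k,w*k),255,np.uint8)
    for x in(-.0025,.0025):
        m=np.zeros_like(win)
        for y in(.055,-.055):
            for P in kh(x,y): cv2.fillPoly(m,[pr(P,o).astype(np.int32)],255)
        win&=m
    bg=np.full_like(c,15)
    for y in(.055,-.055):
        H=[]
        for x in(.0078,.0138): H.append(pr(circ([x-d,y-dy,.115-.0628-dz],.0095),o))
        cv2.fillConvexPoly(bg,cv2.convexHull(np.vstack(H).astype(np.float32)).astype(np.int32),(60,110,140))
        cv2.fillPoly(bg,[H[1].astype(np.int32)],(30,120,200))
    c[win>0]=bg[win>0]
    bx=pr(np.array([[.0025,-.034,.02],[.0245,-.034,.02],[.0245,-.034,.083],[.0025,-.034,.083]]),o)
    return cv2.GaussianBlur(c,(0,0),k*.5)
rows=[]
for o,w,h in(((211,152),12,16),((242,165),14,16)):
    ob=cv2.convertScaleAbs(cv2.resize(S["color"][o[1]:o[1]+h,o[0]:o[0]+w],None,fx=k,fy=k,interpolation=cv2.INTER_CUBIC),alpha=1.5)
    rows.append(np.hstack([ob]+[rend(o,w,h,.0275,dy/1000) for dy in(0,2,4)]))
W=max(r.shape[1] for r in rows)
rows=[np.pad(r,((0,8),(0,W-r.shape[1]),(0,0))) for r in rows]
i=np.vstack(rows);f=min(1,800/i.shape[1],590/i.shape[0]);cv2.imwrite("pics/synth.png",cv2.resize(i,None,fx=f,fy=f,interpolation=cv2.INTER_AREA))
E
python3 synth.py
```

```text
(no output)
```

View pics/synth.png

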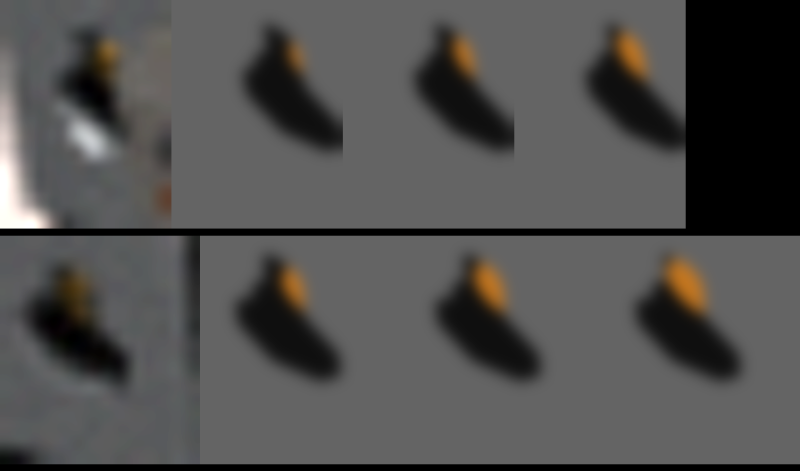

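Call:
send_rows --pt "0.0015 0 0" --pt "0.0015 0 -0.004" --pt "0.0015 0 -0.008" --pt "0.0015 0 -0.012" --pt "0.0015 0 -0.015" --pt "0.0015 0 -0.018" --pt "0.0015 0 -0.02" --pt "0.0015 0 -0.02" --roll '[0,0,0,0,0,0,0,0]' --fingers '[0,0,0,0,0,0,0,0]'

```text
time_s: 10.2
ee_pos: [0.4693, -0.2402, 0.2154]
orientation: [[0.237, 0.003, 0.971], [-0.971, 0.001, 0.237], [0.0, -1.0, 0.003]]
wrist_force: [3.5, -0.2, -4.9]
finger_gap: 0.013
```

```bash
cat > loc.py <<'E'
import numpy as np
from workcell import monitor
s=monitor.observe();p=np.array(s["ee_pos"]);a=np.radians(13.7);R=np.array([[np.cos(a),np.sin(a)],[-np.sin(a),np.cos(a)]])
o=np.array(s["orientation"])
print("t",round(s["time_s"],2),"bracket-frame xy",(R@(p[:2]-[.461,-.2411])).round(4),"z_origin",round(p[2]-.1526,4),"yaw",np.degrees(np.arctan2(o[1,2],o[0,2])).round(2),"F(b)",(R@s["wrist_force"][:2]).round(1),np.round(s["wrist_force"][2],1),"M",np.round(R@s["wrist_torque"][:2],2),np.round(s["wrist_torque"][2],2),"gap",s["finger_gap"])
E
python3 loc.py;python3 - <<'E'
from h import *
from workcell import vision
S=vision.get_image("scene");pickle.dump(S,open("scene4.pkl","wb"))
im=dict(S);im["color"]=cv2.convertScaleAbs(S["color"],alpha=1.5);over(im,[],(205,130),70,60,10,"pics/s4.png")
E
```

```text
t 10.2 bracket-frame xy [ 0.0083 -0.0011] z_origin 0.0628 yaw 13.72 F(b) [ 3.3 -1.1] -4.9 M [-0.02 -0.67] 0.01 gap 0.012969517729899153
```

View pics/s4.png

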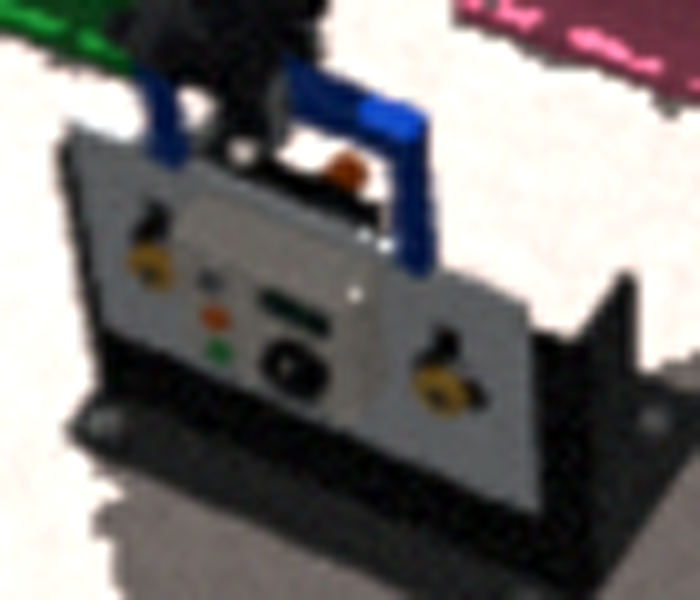

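```bash
sed -e 's/scene3/scene4/' -e 's/tcp=np.array(.*\]);R=/tcp=np.array([.4693,-.2402,.2154]);R=/' -e 's/(211,152),12,16/(215,147),14,18/' -e 's/(242,165),14,16/(243,160),14,18/' -e 's/pics\/synth/pics\/synth4/' -e 's/,.0275,dy\/1000) for dy in(0,2,4)/,d,dy) for d,dy in((.004,.001),(.004,.0025),(.004,.004),(.0075,.001),(.0075,.0025),(.0075,.004))/' -e 's/^rows=\[\]/rows=[];k=12/' synth.py > synth4.py; python3 synth4.py
```

```text
(no output)
```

View pics/synth4.png

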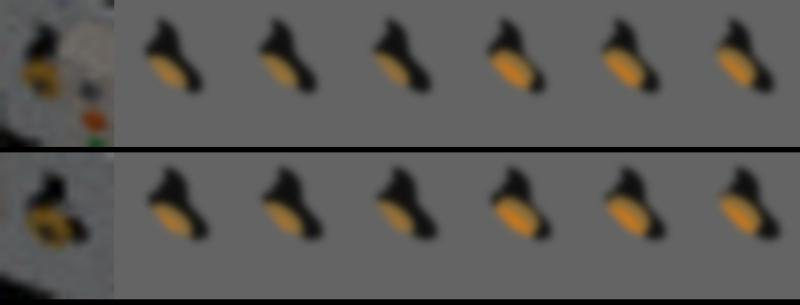

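```bash
python3 - <<'E'
s=open('synth4.py').read()
s=s.replace("    bx=pr(","    for y in(.055,-.055):\n        if .0138-d>.0025:\n            H=[pr(circ([x,y-dy,.115-.0628-dz],.0095),o) for x in(max(.0026,.0078-d),.0138-d)]\n            cv2.fillConvexPoly(c,cv2.convexHull(np.vstack(H).astype(np.float32)).astype(np.int32),(60,110,140));cv2.fillPoly(c,[H[1].astype(np.int32)],(30,120,200))\n    bx=pr(")
open('synth4.py','w').write(s)
E
python3 synth4.py
```

```text
(no output)
```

View pics/synth4.png

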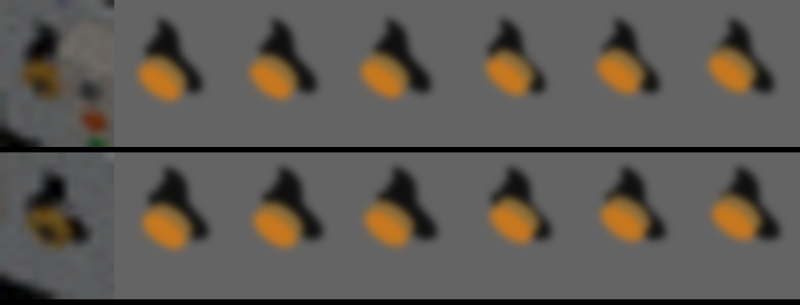

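Call:
send_rows --pt "0.0005 0 -0.0005" --pt "0.0005 0 -0.001" --pt "0.0005 0 -0.0015" --pt "0.0005 0 -0.002" --pt "0.0005 0 -0.002" --pt "0.0005 0 -0.002" --pt "0.0005 0 -0.002" --pt "0.0005 0 -0.002" --roll '[0,0,0,0,0,0,0,0]' --fingers '[0,0,0,0,0,0,0,0]'

```text
time_s: 11.25
ee_pos: [0.4676, -0.2412, 0.2154]
orientation: [[0.237, 0.003, 0.971], [-0.971, 0.001, 0.237], [0.0, -1.0, 0.003]]
wrist_force: [2.3, 1.6, -5.4]
finger_gap: 0.0124
```

```bash
python3 loc.py
```

```text
t 11.25 bracket-frame xy [ 0.0064 -0.0017] z_origin 0.0628 yaw 13.72 F(b) [2.6 1. ] -5.4 M [ 0.28 -0.72] -0.03 gap 0.012392827658008324
```

Call:
send_rows --pt "0 0 -0.0005" --pt "0 0 -0.001" --pt "0 0 -0.0015" --pt "0 0 -0.002" --pt "0 0 -0.002" --pt "0 0 -0.002" --pt "0 0 -0.002" --pt "0 0 -0.002" --roll '[0,0,0,0,0,0,0,0]' --fingers '[0,0,0,0,0,0,0,0]'

```text
time_s: 12.25
ee_pos: [0.4657, -0.2417, 0.2154]
orientation: [[0.237, 0.003, 0.971], [-0.971, 0.0, 0.237], [0.0, -1.0, 0.003]]
wrist_force: [3.8, 0.6, -5.5]
finger_gap: 0.0133
```

```bash
python3 loc.py
```

```text
t 12.25 bracket-frame xy [ 0.0044 -0.0017] z_origin 0.0628 yaw 13.73 F(b) [ 3.8 -0.3] -5.5 M [ 0.02 -0.89] -0.01 gap 0.013300267016624916
```

Call:
send_rows --pt "0 0 -0.0005" --pt "0 0 -0.001" --pt "0 0 -0.0015" --pt "0 0 -0.002" --pt "0 0 -0.002" --pt "0 0 -0.002" --pt "0 0 -0.002" --pt "0 0 -0.002" --roll '[0,0,0,0,0,0,0,0]' --fingers '[0,0,0,0,0,0,0,0]'

```text
time_s: 13.25
ee_pos: [0.4641, -0.2421, 0.2154]
orientation: [[0.237, 0.004, 0.971], [-0.971, 0.001, 0.237], [0.0, -1.0, 0.004]]
wrist_force: [7.2, 2.0, -7.2]
finger_gap: 0.0124
```

```bash
python3 loc.py; python3 - <<'E'
from h import *
from workcell import vision
S=vision.get_image("scene");pickle.dump(S,open("scene5.pkl","wb"))
im=dict(S);im["color"]=cv2.convertScaleAbs(S["color"],alpha=1.5);over(im,[],(205,130),70,60,10,"pics/s5.png")
E
```

```text
t 13.25 bracket-frame xy [ 0.0028 -0.0017] z_origin 0.0628 yaw 13.73 F(b) [7.5 0.2] -7.2 M [ 0.03 -1.74] 0.08 gap 0.012449858260476024
```

View pics/s5.png

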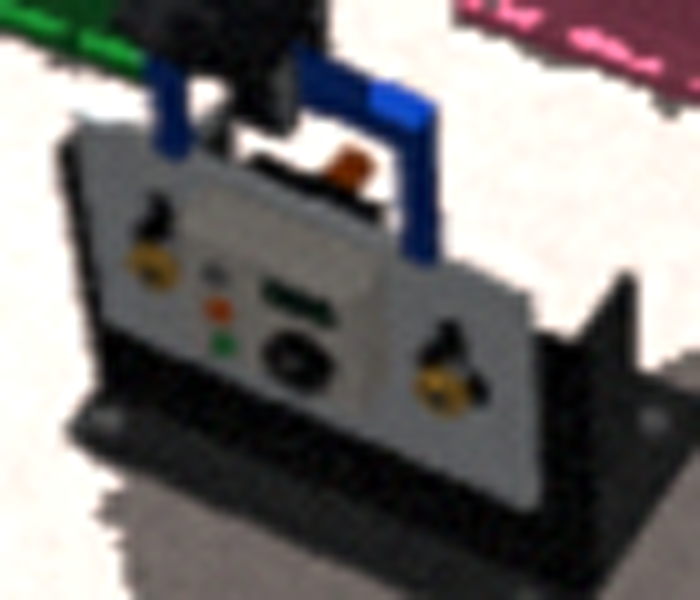

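```bash
sed -e 's/scene4/scene5/' -e 's/\.4693,-.2402,.2154/.4641,-.2421,.2154/' -e 's/synth4.png/synth5.png/' -e 's/for d,dy in(.*)\])\]*)$/XX/' synth4.py > synth5.py; python3 - <<'E'
import re
s=open('synth5.py').read()
s=re.sub(r"for d,dy in\(\(.*?\)\)\]","for d,dy in((.003,-.0015),(.003,0),(.003,.0015),(.003,.003))]",s).replace("k=12","k=14").replace("off=np.array([1.5,-1.0])","off=np.array([1.6,-1.05])")
open('synth5.py','w').write(s)
E
python3 synth5.py; python3 -c "
import cv2;i=cv2.imread('pics/synth5.png');print(i.shape)"
```

```text
File "synth5.py", line 33
    rows.append(np.hstack([ob]+[rend(o,w,h,d,dy) XX
                               ^
SyntaxError: '[' was never closed
[ WARN:0@0.007] global loadsave.cpp:275 findDecoder imread_('pics/synth5.png'): can't open/read file: check file path/integrity
Traceback (most recent call last):
AttributeError: 'NoneType' object has no attribute 'shape'
```

```bash
sed -i 's/XX/for d,dy in((.003,-.0015),(.003,0),(.003,.0015),(.003,.003))]))/' synth5.py; python3 synth5.py
```

```text
(no output)
```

View pics/synth5.png

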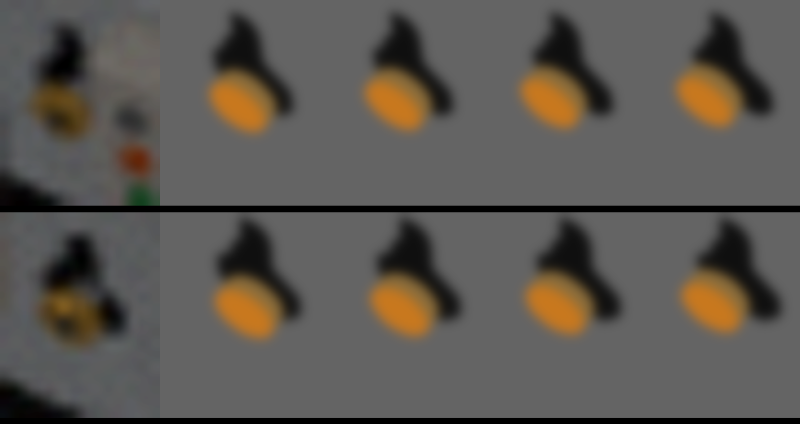

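Call:
send_rows --pt "0.0008 0 0.0008" --pt "0.0008 0.001 0.0008" --pt "0.0008 0.003 0.0008" --pt "0.0008 0.005 0.0008" --pt "0.0008 0.007 0.0008" --pt "0.0008 0.009 0.0008" --pt "0.0008 0.011 0.0008" --pt "0.0008 0.012 0.0008" --roll '[0,0,0,0,0,0,0,0]' --fingers '[0,0,0,0,0,0,0,0]'

```text
time_s: 14.3
ee_pos: [0.4651, -0.2426, 0.2033]
orientation: [[0.237, 0.004, 0.971], [-0.971, 0.001, 0.237], [0.0, -1.0, 0.004]]
wrist_force: [3.4, -0.1, -3.5]
finger_gap: 0.0132
```

```bash
python3 loc.py; python3 - <<'E'
from h import *
from workcell import vision
S=vision.get_image("scene");pickle.dump(S,open("scene6.pkl","wb"))
im=dict(S);im["color"]=cv2.convertScaleAbs(S["color"],alpha=1.5);over(im,[],(205,130),70,60,10,"pics/s6.png")
E
```

```text
t 14.3 bracket-frame xy [ 0.0036 -0.0024] z_origin 0.0507 yaw 13.73 F(b) [ 3.3 -0.9] -3.5 M [-0.   -0.74] -0.02 gap 0.013189984869732082
```

View pics/s6.png

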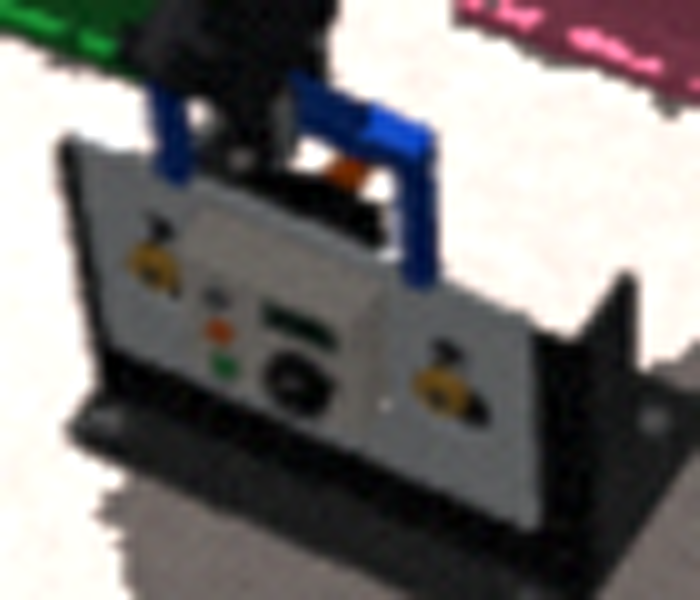

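Lateral force is low, and the heads at (152,265) and (443,390) are moving up toward the slots. I'll keep lowering.

Call:
send_rows --pt "0 0.001 0" --pt "0 0.0025 0" --pt "0 0.004 0" --pt "0 0.0055 0" --pt "0 0.007 0" --pt "0 0.0085 0" --pt "0 0.0095 0" --pt "0 0.01 0" --roll '[0,0,0,0,0,0,0,0]' --fingers '[0,0,0,0,0,0,0,0]'

```text
time_s: 15.35
ee_pos: [0.465, -0.2426, 0.193]
orientation: [[0.237, 0.004, 0.971], [-0.971, 0.001, 0.237], [-0.0, -1.0, 0.004]]
wrist_force: [2.9, 1.2, -6.1]
finger_gap: 0.013
```

```bash
python3 loc.py
```

```text
t 15.35 bracket-frame xy [ 0.0035 -0.0024] z_origin 0.0404 yaw 13.73 F(b) [3.1 0.5] -6.1 M [-0.02 -0.71] 0.04 gap 0.012959601113474065
```

Call:
send_rows --pt "0 0.0006 0" --pt "0 0.0012 0" --pt "0 0.0018 0" --pt "0 0.0024 0" --pt "0 0.003 0" --pt "0 0.0036 0" --pt "0 0.004 0" --pt "0 0.004 0" --roll '[0,0,0,0,0,0,0,0]' --fingers '[0,0,0,0,0,0,0,0]'

```text
time_s: 16.35
ee_pos: [0.465, -0.2426, 0.1889]
orientation: [[0.237, 0.003, 0.971], [-0.971, 0.001, 0.237], [-0.0, -1.0, 0.004]]
wrist_force: [1.3, -0.3, -5.4]
finger_gap: 0.0127
```

```bash
python3 loc.py
```

```text
t 16.35 bracket-frame xy [ 0.0035 -0.0024] z_origin 0.0363 yaw 13.73 F(b) [ 1.2 -0.6] -5.4 M [-0.09 -0.44] 0.0 gap 0.012699619868008091
```

Call:
send_rows --pt "0 0.0003 0" --pt "0 0.0006 0" --pt "0 0.0009 0" --pt "0 0.0012 0" --pt "0 0.0015 0" --pt "0 0.0015 0" --pt "0 0.0015 0" --pt "0 0.0015 0" --roll '[0,0,0,0,0,0,0,0]' --fingers '[0,0,0,0,0,0,0,0]'

```text
time_s: 17.35
ee_pos: [0.4651, -0.2426, 0.1877]
orientation: [[0.237, 0.004, 0.971], [-0.971, 0.001, 0.237], [0.0, -1.0, 0.004]]
wrist_force: [0.5, 1.5, 2.2]
finger_gap: 0.0129
```

```bash
python3 loc.py; python3 - <<'E'
from h import *
from workcell import vision
S=vision.get_image("scene")
im=dict(S);im["color"]=cv2.convertScaleAbs(S["color"],alpha=1.5);over(im,[],(205,130),70,60,10,"pics/s7.png")
E
```

```text
t 17.35 bracket-frame xy [ 0.0036 -0.0025] z_origin 0.0351 yaw 13.73 F(b) [0.9 1.4] 2.2 M [ 0.05 -0.27] 0.07 gap 0.01290438700026181
```

View pics/s7.png

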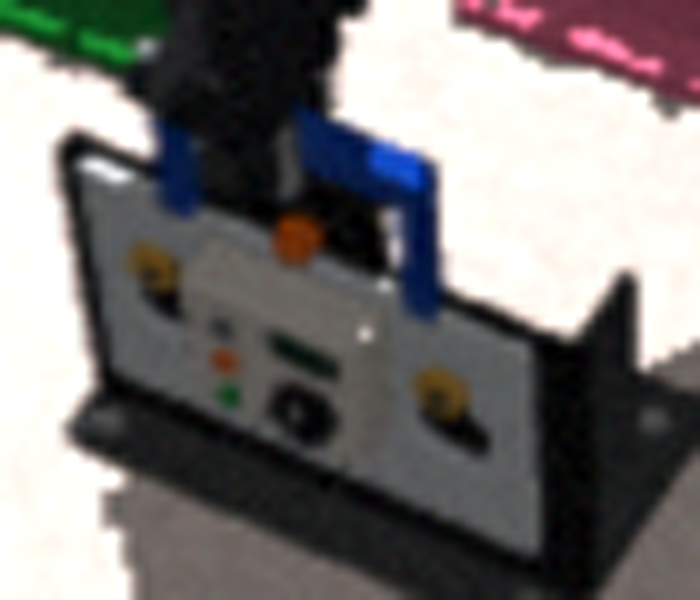

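Seated: Fz went from -5.4 to +2.2 N, the catch is out at (298,240), and the heads are at the slot tops. Releasing now.

Call:
send_rows --pt "0 0 0" --pt "0 0 0" --pt "0 0 0" --pt "0 0 0" --pt "0 0 0" --pt "0 0 0" --pt "0 0 0" --pt "0 0 0" --roll '[0,0,0,0,0,0,0,0]' --fingers '[0.25,0.35,0.45,0.5,0.5,0.5,0.5,0.5]'

```text
time_s: 18.4
ee_pos: [0.4651, -0.2426, 0.1877]
orientation: [[0.237, 0.004, 0.971], [-0.971, 0.001, 0.237], [0.0, -1.0, 0.004]]
wrist_force: [0.3, -0.7, -0.3]
finger_gap: 0.0428
```

```bash
python3 loc.py; python3 - <<'E'
from h import *
from workcell import vision
S=vision.get_image("scene")
im=dict(S);im["color"]=cv2.convertScaleAbs(S["color"],alpha=1.5);over(im,[],(205,130),70,60,10,"pics/s8.png")
E
```

```text
t 18.4 bracket-frame xy [ 0.0036 -0.0025] z_origin 0.0351 yaw 13.73 F(b) [ 0.1 -0.7] -0.3 M [-0.02 -0.04] -0.04 gap 0.042773219724563404
```

View pics/s8.png

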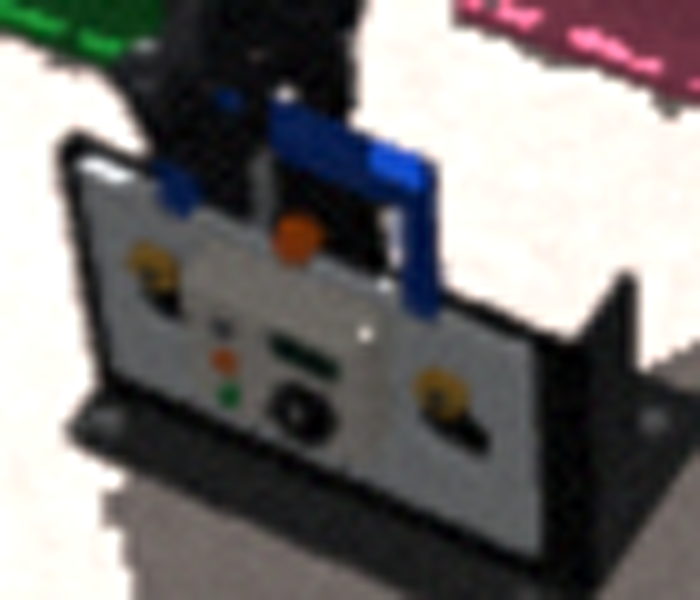

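Unchanged after release; both sides of the bar are free. Retreating straight up.

Call:
send_rows --pt "0 -0.005 0" --pt "0 -0.015 0" --pt "0 -0.03 0" --pt "0 -0.05 0" --pt "0 -0.075 0" --pt "0 -0.1 0" --pt "0 -0.12 0" --pt "0 -0.13 0" --roll '[0,0,0,0,0,0,0,0]' --fingers '[0.5,0.5,0.5,0.5,0.5,0.5,0.5,0.5]'

```text
time_s: 19.45
ee_pos: [0.4647, -0.2428, 0.3196]
orientation: [[0.237, 0.006, 0.971], [-0.971, -0.001, 0.237], [0.002, -1.0, 0.005]]
wrist_force: [0.0, 0.2, -0.4]
finger_gap: 0.0431
```

Call:
send_rows --pt "-0.03 0 0" --pt "-0.07 0 0" --pt "-0.11 0 0" --pt "-0.15 0 0" --pt "-0.18 0 0" --pt "-0.2 0 0" --pt "-0.2 0 0" --pt "-0.2 0 0" --roll '[0,0,0,0,0,0,0,0]' --fingers '[0.5,0.5,0.5,0.5,0.5,0.5,0.5,0.5]'

```text
time_s: 20.45
ee_pos: [0.4173, -0.049, 0.3192]
orientation: [[0.237, 0.006, 0.971], [-0.971, -0.001, 0.237], [0.002, -1.0, 0.005]]
wrist_force: [-0.3, -0.1, -0.7]
finger_gap: 0.0428
```

```bash
python3 loc.py; python3 - <<'E'
from h import *
from workcell import vision
S=vision.get_image("scene");T=vision.get_image("top")
im=dict(S);im["color"]=cv2.convertScaleAbs(S["color"],alpha=1.5);a=over(im,[],(200,125),80,70,5,None)
im=dict(T);im["color"]=cv2.convertScaleAbs(T["color"],alpha=1.5);b=over(im,[],(315,195),80,70,5,None)
cv2.imwrite("pics/end.png",np.hstack([a,b]));cv2.imwrite("pics/endfull.png",S["color"])
E
```

```text
t 20.45 bracket-frame xy [0.0031 0.197 ] z_origin 0.1666 yaw 13.73 F(b) [-0.3 -0. ] -0.7 M [-0.02  0.03] -0.03 gap 0.0428327778216727
```

View pics/end.png

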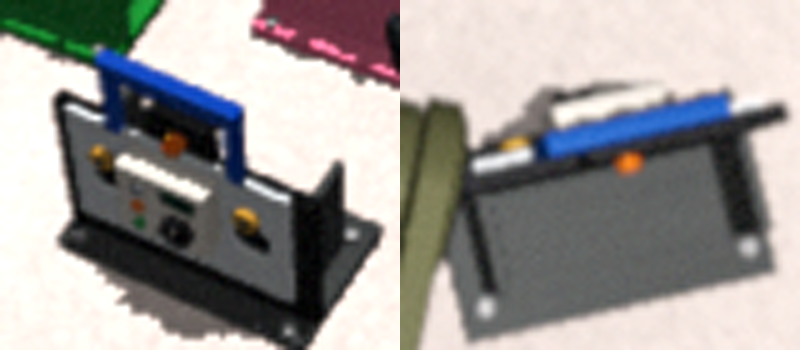

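View pics/endfull.png

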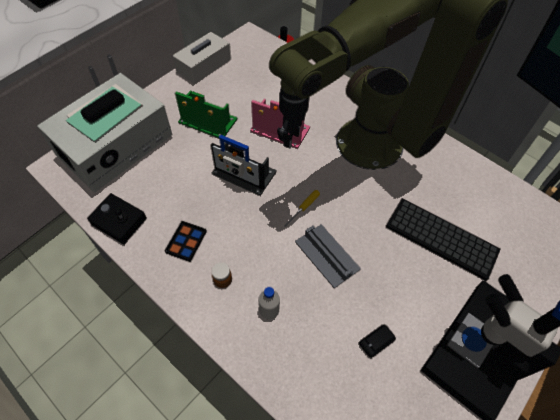

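The end pictures show the controller hanging upright and parallel to the panel. The heads are at the slot tops (scene crop 100,157 and 246,220), the catch is out above the plate (174,145), the bystanders are in place, and the robot is clear.

```bash
python3 -c "
from workcell import manip,monitor
print(manip.job_done(),monitor.observe()['time_s'])"
```

```text
the job is handed in; nothing more can be done
the job is handed in; nothing more can be done
```

I hung the light controller on the black bracket and handed the job in at about 20.5 s. `job_done` gives no verdict, so I can only go by my own checks.

**What I did:** I gripped the blue bar and lifted the controller out of the cradle. I put both keyholes over the screw heads and pressed the plate against the panel; the push force rose to 7.5 N and the catch went in. Then I lowered it about 28 mm in the grip until it rested on the screws, let go and moved clear.

**Last checks:**
- **Seating:** just before release the controller's origin came out 35.1 mm above the table, from the arm pose. The vertical wrist force rose by about 7.6 N as the screws took the weight.
- **After release:** in the last pictures both heads sit at the slot tops and the catch is out above the plate. The plate looks upright and parallel to the panel.
- **Bystanders and robot:** the bystanders look unmoved in the scene picture. The robot is away from everything, with a wrist force reading under 1 N.

**Disagreements:** the sideways offset between controller and bracket came out anywhere from 0.5 to 3.9 mm depending on the method. I shifted it about 2.8 mm in all and it went into the slots without sideways resistance. The bracket's own screws and catch also showed about 1 px (roughly 3 mm) off the fit along x, so I found the panel by contact force. I did not measure the final sideways position or tilt; I judged them only from the pictures.

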